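# Shut and latch the biscuit tin

## Robot

A 6-joint arm with a two-finger parallel gripper is mounted at the origin on the work surface. World frame = base frame: x ahead of the robot, y to its left, z up, the work surface at z = 0. Lengths are in mm, angles in degrees, forces in N, time in s.
With the tool pointing down it reaches from about 250 to 775 mm from the base axis. Payload 4 kg.
Tool frame: the origin (TCP) lies on the centre line of the jaws, within the pads' length; the fingertips stand 11 mm ahead of it and the grasp point (between the pads) lies 8 mm behind it; z points along the fingers, y is the direction in which the jaws open and shut (so a half turn about z gives the same grasp; the last joint's range is limited). The gripper opens to 85 mm and grips with 20 to 120 N. Pads are 22 mm wide; open, the fingers measure 114 mm over their backs; the gripper's body (76 mm by 85 mm) begins 54 mm behind the grasp point. The pads swing forward as they close: fully open they stand 13 mm farther back than shut.
Start: joints at [-71.511, 4.996, 78.535, -0, 96.463, -5.907], TCP at [227.176, -500.907, 242.341] pointing down, gripper open.
Joint ranges: [-177.83, 177.83], [-43.37, 116.18], [15.69, 146.23], [-61.86, 241.86], [9.47, 152.12], [-147.06, 147.06]. Speed limits (degrees/s): [159.86, 159.86, 180, 180, 180, 180].

## Interface

Orientations are given as a 3x3 rotation matrix whose columns are the frame's x, y, z axes.
In Python, from station import r gives the robot as it stands.
- The arm moves only by the tool carry_out, never from a script. Its argument "rows" is a list of rows, each an object with "xyz": the shift along the tool's x, y, z in mm, a list of three; "yaw": the turn about the tool's z in rad. In form: [{"xyz": [tx, ty, tz], "yaw": yaw}, ...]. A call has exactly 8 rows; each row is the pose to reach, as a shift and turn from the pose measured when the call began, along the tool's axes at that moment; what a row does not reach only later rows make up. A row lasts 1/10 s, in which the tool goes at most 50 mm and 8.59 degrees, less where a joint would pass 70% of its speed; a pose out of reach is approached as far as the arm can. A call with a gripper value outside its range is refused whole. "fingers" is the opening, from 0 (shut) to 1 (fully open), set as the call begins (left out, the last holds). The fingers move at their own pace and stop on an object; "newtons" is the grip in N (left out, the last holds). Time passes only in rows, so rows that repeat a pose let the fingers close, or fill a call up. It gives the time, the measured TCP pose, the force and the opening at its end, in the units of the state.
- r.get_obs(): the state, without advancing time (a new reading comes with each control period).
- r.capture(name): name is "scene" or "top" or "wrist"; returns the picture (420x560x3 uint8, red, green, blue); there is no depth.
- r.camera_info(name): a dict with "vertical_fov" (degrees; the focal length in pixels is half the picture's height over the tangent of half this angle, whatever the lens; pixels are square), "cx", "cy" (the principal point, pixels), "cam_to_world" (4x4, takes a point from camera to world coordinates); the wrist camera has in their place "hand_eye" (4x4, takes a point from camera to tool coordinates, whose origin is the TCP and whose axes are the flange's). Camera axes: x right, y up, looking along -z (the intrinsics and any distortion apply to the point x, -y, -z); pixel columns grow to the right and rows downward; lengths in mm; the calibration is good to about 2 mm. A picture is of the moment at which its call begins: read the wrist's pose just before it. camera_info takes no time and is no camera call.
- r.job_done(): hands the job in, once; it reports no verdict.
The state is a dict: "time_s": time; "joint_positions": joint angles; "joint_velocities": joint speeds; "joint_torque": joint torques, N m; "ee_pos": TCP position; "ee_rot": TCP orientation; "contact_force": force on the tool from outside, world axes, zero at the start; "ft_torque": the same for the moment, N m; "grip_width": finger opening in mm.
Only numpy, scipy, OpenCV 4.12 (cv2) and the standard library are available. Lean on these libraries where they do the work, as an engineer would, in place of code of your own. Each camera call takes 0.05 s, during which the arm holds its last target. There are 200 camera calls.

## Task

Shut the biscuit tin on the larder shelf: bring its lid down, hook the wire loop of the latch into the keeper on the lid, then push the lever down past centre until it lies home and clamps the lid. Feel the wire into the keeper and press the lid and lever gently, without forcing anything, and leave the bowl, the egg cup and the soap pump where they stand.

Things in the scene. Friction and masses are not known exactly. Their poses are not given: they have to be found in the camera images.
- tin: the cream steel biscuit tin, heavy, does not slide: 160 mm deep (its x), 200 wide (y), rim 125 high. Origin: centre of its underside. Its own -x side is the front with the latch; x points from the front into the tin, z up. The lid's hinge runs along y, 82 mm behind the origin and 128 mm above the shelf. Biscuits inside do not matter
- lid (a joint): the lid's hinge, rad. 0: lying loose on the rubber gasket; grows as it opens. Stiff: the lid stays where it is left. Its flat top lies 26 mm above the hinge axis, and at 0 rises 0.029 rad towards the front; front edge 164 mm from the axis. Below 0 it squeezes the gasket (firm rubber, over 25 N per mm at the front); clamped by the latch it reads about -0.015. Shut it from above along its arc
- lid_front (a point): point on the lid's top, in the middle, 12 mm behind its front edge (150 mm from the hinge axis)
- keeper_notch (a point): middle of the notch of the keeper, the steel strap (20 mm wide) bent down over the lid's front: where the axis of the seated wire lies, 18 mm before the front. Moves with the lid. The strap's slots may set the real notch up to 6 mm nearer the tin or farther out: not measured, feel for it. Notch open upwards, 6 mm wide; floor 2 mm below this point, lip top 5 mm above, inner wall to 22 mm above
- lever (a joint): the latch lever, rad. 0: home, hanging flat on its base plate (its dark foot, lever_c2, lands on the plate); grows as its end swings out and up, 1.57 straight out. It stays where left. Drawing the wire down into the notch brings it to about 1.1 to 1.5. Pushing it on takes 3 to 10 N near its end; the centre is passed at about 0.3, then it snaps home by itself or with a light push
- lever_pivot (a point): centre of the lever's pivot pin, which runs along the tin's y, 18 mm before the tin's front face. Lever: steel, 22 mm wide, 64 mm long from here; its face that looks outward when home (upward when straight out) lies 7 mm off the line through the pivot
- lever_pad (a point): point on that face of the lever, 48 mm from the pivot along it: a good place to push
- bail: the wire loop (bail), 4 mm steel wire, 40 mm over its two legs, hung in the lever 14 mm from the lever's pivot. Origin: middle of its own pivot there. It swings about the tin's y, with light friction that keeps it where it is left; lever and loop follow when its cross bar is moved. Starts open, standing out in front of the keeper
- bail_bar (a point): middle of the loop's cross bar (along the tin's y, ends 20 mm either side; 47 mm from the loop's pivot), the part that goes into the notch. Can be pinched across its ends from above, pads shifted away from the tin (lid face 18 mm behind the notch); may slip a few mm in the fingers. Feel for the inner wall, then the floor, at about 10 mm/s: 5 N is enough, hard pulls bend it
- bowl: blue ceramic bowl, 124 mm across, 58 high, origin at the centre of its foot; leave alone
- egg_cup: glass egg cup, 50 mm across, 60 high, origin at the centre of its foot; leave alone
- soap_pump: chrome hand soap pump, 62 mm across, 177 high, spout to one side, origin at the centre of its foot; leave alone

How it is judged:
By the outcome, as a careful person would: the job done as asked, in the order asked, and still so for the second after the job is handed in, with the robot touching nothing.
It also fails if it takes over 58 s, if anything falls off the work surface, if the arm or the gripper's body presses on something with over 40 N, if the wrist force passes 120 N, or if a joint passes its speed limit or range.

## Working session

There is one attempt and no reset: what is moved stays moved. The work goes in short steps, Python scripts to look and compute and a tool call to move; the robot and the scene stay as the last step left them, time stands still between calls to the robot, and variables do not carry over. Pictures are saved under pics/ and viewed, about 8 in all and at most 12, crops included, and the job is handed in when it is done.

Besides the shell and the picture viewer there is one more tool, called after "Emit:" as name(argument=value, ...), one argument or row to a line, values as JSON. carry_out: Moves the arm, as the interface text tells. Its arguments: {"type":"object","properties":{"rows":{"type":"array"},"fingers":{"type":"number"},"newtons":{"type":"number"}},"required":["rows"]}

```bash
ls; mkdir -p pics; python3 - <<'E'
from station import r
import cv2,numpy as np
o=r.get_obs();print(o)
for n in("scene","top","wrist"):
    cv2.imwrite(f"pics/{n}0.png",r.capture(n)[:,:,::-1]);print(n,r.camera_info(n))
a=[cv2.imread(f"pics/{n}0.png") for n in("scene","top","wrist")]
E
```

```text
pics
{'time_s': 0.0, 'joint_positions': array([-7.15111675e+01,  5.04021670e+00,  7.86254619e+01, -1.46274309e-03,
        9.64648627e+01, -5.90807879e+00]), 'joint_velocities': array([ 0.06550229, -0.15369298, -0.02596727,  0.02291293, -0.01090773,
        0.01715464]), 'joint_torque': array([-3.27230318e-04, -3.51866770e+01, -3.13272607e+01, -5.03903211e-04,
        1.09001892e-02,  2.33242076e-06]), 'ee_pos': array([ 227.00586287, -500.43238771,  241.12220635]), 'ee_rot': array([[ 9.10707183e-01,  4.13051897e-01, -7.46575401e-04],
       [ 4.13052519e-01, -9.10704662e-01,  2.15273188e-03],
       [ 2.09280288e-04, -2.26888323e-03, -9.99997404e-01]]), 'contact_force': array([-0.19520722, -0.89959742,  0.54431257]), 'ft_torque': array([-0.03922919,  0.021793  , -0.06768344]), 'grip_width': 85.63544363880128}
scene {'vertical_fov': 46.447878692915545, 'cx': 279.69686685975057, 'cy': 198.2194683466212, 'cam_to_world': array([[-5.52118380e-01, -5.70831700e-01,  6.07714131e-01,
         1.15927432e+03],
       [ 8.33765707e-01, -3.78176794e-01,  4.02264909e-01,
         4.13628839e+02],
[... 368 characters left out ...]
    [-9.99891242e-01,  5.52442601e-03,  1.36742592e-02,
         7.67293690e+01],
       [ 1.40545258e-02,  7.59519480e-02,  9.97012423e-01,
         1.17013430e+03],
       [ 0.00000000e+00,  0.00000000e+00,  0.00000000e+00,
         1.00000000e+00]])}
wrist {'vertical_fov': 65.55801727507863, 'cx': 281.7423499844704, 'cy': 210.56043397897028, 'hand_eye': array([[ 5.31043841e-04,  9.46771135e-01,  3.21907030e-01,
         8.37545025e+01],
       [ 9.99999632e-01, -7.19649241e-04,  4.66903390e-04,
         8.79064265e-01],
       [ 6.73710802e-04,  3.21906664e-01, -9.46771169e-01,
        -1.31507019e+02],
       [ 0.00000000e+00,  0.00000000e+00,  0.00000000e+00,
         1.00000000e+00]])}
```

View pics/scene0.png

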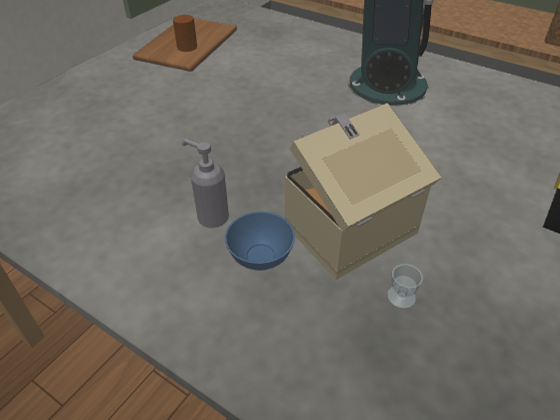

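View pics/top0.png

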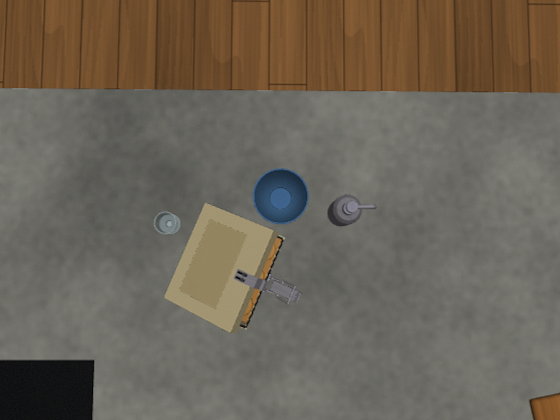

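```bash
python3 - <<'E'
import cv2,numpy as np
t=cv2.imread('pics/top0.png')[195:340,155:310];cv2.imwrite('pics/c1.png',cv2.resize(t,None,fx=4,fy=4,interpolation=cv2.INTER_CUBIC))
s=cv2.imread('pics/scene0.png')[95:285,270:450];cv2.imwrite('pics/c2.png',cv2.resize(s,None,fx=3,fy=3,interpolation=cv2.INTER_CUBIC))
E
```

```text
(no output)
```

View pics/c1.png

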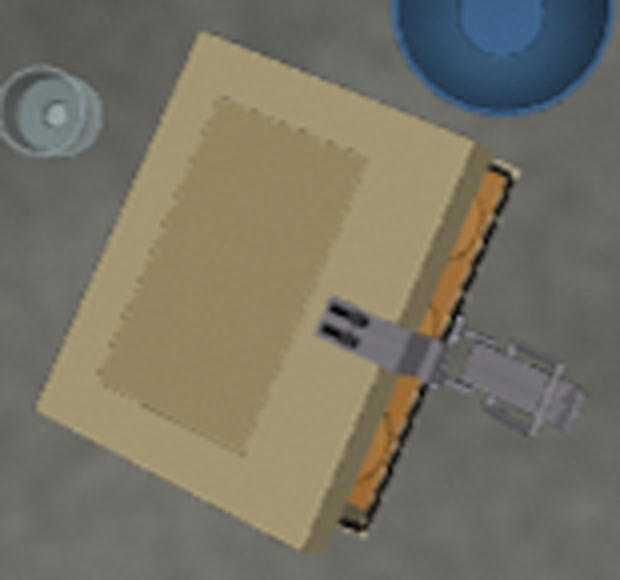

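View pics/c2.png

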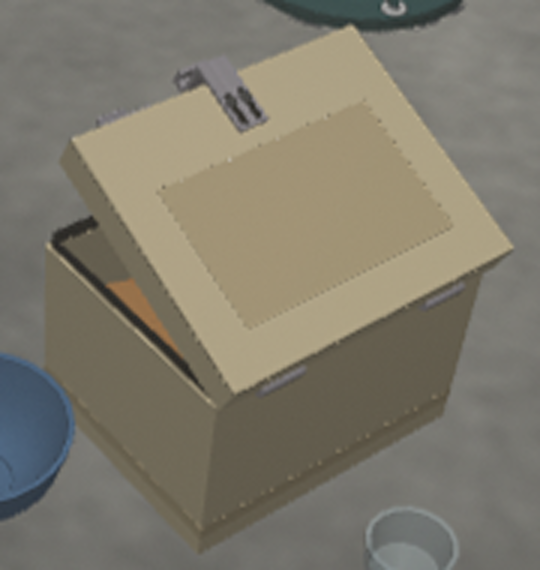

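```bash
cat > h.py <<'E'
import numpy as np,cv2
from station import r
from scipy.optimize import least_squares
def cam(n,o=None):
    i=r.camera_info(n);f=210/np.tan(np.radians(i['vertical_fov']/2))
    if n=='wrist':
        T=np.eye(4);T[:3,:3]=o['ee_rot'];T[:3,3]=o['ee_pos'];M=T@i['hand_eye']
    else:M=i['cam_to_world']
    return f,i['cx'],i['cy'],M
def proj(c,P):
    f,cx,cy,M=c;p=(np.atleast_2d(P)-M[:3,3])@M[:3,:3]
    return np.c_[cx+f*p[:,0]/-p[:,2],cy-f*p[:,1]/-p[:,2]]
def ray(c,uv):
    f,cx,cy,M=c;d=M[:3,:3]@np.array([(uv[0]-cx)/f,-(uv[1]-cy)/f,-1]);return M[:3,3],d
def plane(c,uv,p0,n):
    o,d=ray(c,uv);return o+d*((p0-o)@n)/(d@n)
def R(yaw):
    c,s=np.cos(yaw),np.sin(yaw);return np.array([[c,-s,0],[s,c,0],[0,0,1]])
def lidpt(th,d,h,y):  # tin frame; d forward of hinge in lid frame, h above
    a=th+.029;return np.array([82-d*np.cos(a)+h*np.sin(a),y,128+d*np.sin(a)+h*np.cos(a)])
def w(p,P): return np.array([p[0],p[1],0])+R(p[2])@np.asarray(P,float)
E
python3 - <<'E'
from h import *
ct,cs=cam('top'),cam('scene')
t=lambda u,v:(ct,((u+.5)/4-.5+155,(v+.5)/4-.5+195))
s=lambda u,v:(cs,((u+.5)/3-.5+270,(v+.5)/3-.5+95))
obs=[(t(476,143),'F-'),(t(305,549),'F+'),(t(203,33),'B-'),(t(38,408),'B+'),(s(72,138),'F-'),(s(350,28),'F+'),(s(237,392),'B-'),(s(513,248),'B+'),
(s(203,550),'K-'),(s(443,415),'K+'),(t(517,168),'R-'),(t(367,533),'R+')]
def pt(q,k):
    sg=-1 if k[1]=='-' else 1
    if k[0]=='F':P=lidpt(q[3],164,26,sg*q[4])
    if k[0]=='B':P=lidpt(q[3],q[5],26,sg*q[4])
    if k[0]=='K':P=[80,sg*100,0]
    if k[0]=='R':P=[-80,sg*100,125]
    return w(q,P)
res=lambda q:np.concatenate([proj(c,pt(q,k))[0]-uv for (c,uv),k in obs])
q=least_squares(res,[650,80,1.17,.6,102,0],loss='soft_l1').x
print(q,np.round(res(q).reshape(-1,2),1))
np.save('q.npy',q)
Rm=R(q[2]);print('lid_front',w(q,lidpt(q[3],150,26,0)),'at0',w(q,lidpt(0,150,26,0)),'notch0 approx',)
print('xdir',Rm[:,0],'piv region',w(q,[-98,0,100]))
b=lambda u,v,z:plane(t(u,v)[0],t(u,v)[1],np.array([0,0,z]),np.array([0,0,1.]))
for z in(80,130):
  for u,v in((545,400),(580,405),(500,372),(460,345)): 
    P=b(u,v,z);print(z,(u,v),P.round(),(Rm.T@(P-[q[0],q[1],0])).round())
for n,xy in(('bowl',(280,196)),('egg',(167,223)),('pump',(346,210))):print(n,plane(ct,xy,np.array([0,0,30]),np.array([0,0,1.])).round())
E
```

```text
[ 5.41102676e+02  1.69126827e+02  7.45965129e+00  6.66481261e+00
  1.00642888e+02 -2.93208261e-01] [[ 0.1  0. ]
 [-0.  -0. ]
 [-1.4 -0.7]
 [-1.1 -0.3]
 [-0.7 -0.5]
 [-1.2 -1.4]
 [ 0.1 -1.4]
 [-0.  -1.3]
 [-1.3  1.4]
 [ 0.3 -0.4]
 [-0.3 -0.1]
 [-1.5  0.5]]
lid_front [523.75580904 127.44025412 211.71631977] at0 [515.29162494 107.09981828 158.33845807] notch0 approx
xdir [0.38419001 0.92325405 0.        ] piv region [503.45205491  78.64793069 100.        ]
80 (545, 400) [482.  40.  80.] [-142.    5.   80.]
80 (580, 405) [479.  22.  80.] [-160.    1.   80.]
80 (500, 372) [496.  64.  80.] [-115.    1.   80.]
80 (460, 345) [510.  85.  80.] [-90.  -4.  80.]
130 (545, 400) [486.  42. 130.] [-139.    2.  130.]
130 (580, 405) [484.  24. 130.] [-156.   -3.  130.]
130 (500, 372) [500.  64. 130.] [-113.   -2.  130.]
130 (460, 345) [513.  85. 130.] [-89.  -7. 130.]
bowl [695.  63.  30.]
egg [634. 314.  30.]
pump [665. -84.  30.]
```

```bash
cat >> h.py <<'E'
q=np.load('q.npy')[:4];q[2]-=2*np.pi;q[3]-=2*np.pi
def tin(P): return R(q[2]).T@(np.asarray(P)-[q[0],q[1],0])
def go(T,ang=None): # target TCP in tin frame -> tool shift, yaw
    o=r.get_obs();Re=o['ee_rot'];d=Re.T@(w(q,T)-o['ee_pos']);a=np.arctan2(Re[1,0],Re[0,0])
    yw=(a-(q[2] if ang is None else ang)+np.pi)%(2*np.pi)-np.pi
    print('shift',d.round(1),'yaw',round(yw,3),'tcp tin',tin(o['ee_pos']).round(1),'F tin',(R(q[2]).T@o['contact_force']).round(1),'grip',round(o['grip_width'],1),'t',o['time_s'].__round__(2),'z-axis',Re[:,2].round(3))
E
python3 -c "
from h import *
print('lidfront tin',lidpt(q[3],150,26,0),lidpt(0,150,26,0))
go([-45,0,270])"
```

```text
lidfront tin [-45.15179041   0.         211.71631977] [-67.1830351    0.         158.33845807]
shift [ 529.7 -449.5  -27.7] yaw -0.751 tcp tin [-738.9   32.7  241.4] F tin [ 0.9  0.3 -0.5] grip 85.3 t 0.15 z-axis [-0.001  0.002 -1.   ]
```

Emit:
carry_out(
  rows=[
    {"xyz":[38,-32,-28],"yaw":-0.1},
    {"xyz":[76,-64,-28],"yaw":-0.2},
    {"xyz":[114,-96,-28],"yaw":-0.3},
    {"xyz":[152,-128,-28],"yaw":-0.4},
    {"xyz":[190,-160,-28],"yaw":-0.5},
    {"xyz":[228,-192,-28],"yaw":-0.6},
    {"xyz":[266,-224,-28],"yaw":-0.7},
    {"xyz":[304,-256,-28],"yaw":-0.75},
  ],
  fingers=0,
  newtons=20,
)

```text
time_s: 0.95
ee_pos: [396.8, -143.3, 269.8]
ee_rot: [[0.382, 0.924, -0.0], [0.924, -0.382, 0.002], [0.001, -0.001, -1.0]]
contact_force: [-0.0, -0.8, 0.1]
grip_width: 0.4
```

```bash
python3 -c "
from h import *
go([-45,0,270])"
```

```text
shift [2.989e+02 1.380e+01 1.000e-01] yaw 0.002 tcp tin [-343.9   13.2  269.8] F tin [-0.7 -0.3  0.1] grip 0.4 t 0.95 z-axis [-0.     0.002 -1.   ]
```

Emit:
carry_out(
  rows=[
    {"xyz":[45,2,0],"yaw":0},
    {"xyz":[90,4,0],"yaw":0},
    {"xyz":[135,6,0],"yaw":0},
    {"xyz":[180,8,0],"yaw":0},
    {"xyz":[225,10,0],"yaw":0},
    {"xyz":[270,12,0],"yaw":0},
    {"xyz":[295,14,10],"yaw":0},
    {"xyz":[297,14,25],"yaw":0},
  ],
)

```text
time_s: 1.75
ee_pos: [524.4, 128.6, 244.7]
ee_rot: [[0.379, 0.926, 0.001], [0.926, -0.379, 0.002], [0.003, -0.0, -1.0]]
contact_force: [1.3, -1.2, -1.0]
grip_width: 0.2
```

```bash
python3 -c "
from h import *
go([-45,0,223])
for th in (q[3],.3,.2,.1,.05,0): print(th,lidpt(th,150,26,0).round(1))"
```

```text
shift [-1.2 -0.1 21.7] yaw 0.006 tcp tin [-4.390e+01 -1.000e-01  2.447e+02] F tin [-0.6 -1.6 -1. ] grip 0.2 t 1.75 z-axis [ 0.001  0.002 -1.   ]
0.38162730310995663 [-45.2   0.  211.7]
0.3 [-51.6   0.  201.1]
0.2 [-58.2   0.  187.4]
0.1 [-63.4   0.  173.1]
0.05 [-65.5   0.  165.8]
0 [-67.2   0.  158.3]
```

Emit:
carry_out(
  rows=[
    {"xyz":[-1,0,12],"yaw":0},
    {"xyz":[-2,0,20],"yaw":0},
    {"xyz":[-4,0,27],"yaw":0},
    {"xyz":[-7,0,34],"yaw":0},
    {"xyz":[-10,0,41],"yaw":0},
    {"xyz":[-13,0,48],"yaw":0},
    {"xyz":[-16,0,54],"yaw":0},
    {"xyz":[-18,0,60],"yaw":0},
  ],
)

```text
time_s: 2.55
ee_pos: [517.7, 111.6, 184.3]
ee_rot: [[0.379, 0.925, 0.002], [0.925, -0.379, 0.002], [0.003, 0.001, -1.0]]
contact_force: [0.4, -0.9, 1.6]
grip_width: 0.1
```

```bash
python3 -c "
from h import *
go([-67,0,171])"
```

```text
shift [-5.  -0.5 13.3] yaw 0.006 tcp tin [-62.1  -0.5 184.3] F tin [-0.7 -0.7  1.6] grip 0.1 t 2.55 z-axis [ 0.002  0.002 -1.   ]
```

Emit:
carry_out(
  rows=[
    {"xyz":[-1,0,3],"yaw":0},
    {"xyz":[-2,0,5],"yaw":0},
    {"xyz":[-3,0,7],"yaw":0},
    {"xyz":[-3,0,8],"yaw":0},
    {"xyz":[-4,0,9],"yaw":0},
    {"xyz":[-4,0,10],"yaw":0},
    {"xyz":[-4,0,11],"yaw":0},
    {"xyz":[-4,0,11.5],"yaw":0},
  ],
)

```text
time_s: 3.35
ee_pos: [516.0, 107.7, 172.6]
ee_rot: [[0.379, 0.925, 0.001], [0.925, -0.379, 0.002], [0.002, 0.0, -1.0]]
contact_force: [-0.9, -0.7, 1.1]
grip_width: 0.3
```

```bash
python3 -c "
from h import *
go([-67,0,171])"
```

```text
shift [-0.7 -0.5  1.6] yaw 0.006 tcp tin [-66.3  -0.5 172.6] F tin [-1.   0.5  1.1] grip 0.3 t 3.35 z-axis [ 0.001  0.002 -1.   ]
```

Emit:
carry_out(
  rows=[
    {"xyz":[-0.5,0,0.5],"yaw":0},
    {"xyz":[-0.5,0,1],"yaw":0},
    {"xyz":[-0.5,0,1.5],"yaw":0},
    {"xyz":[-0.7,0,2],"yaw":0},
    {"xyz":[-0.7,0,2.4],"yaw":0},
    {"xyz":[-0.7,0,2.8],"yaw":0},
    {"xyz":[-0.7,0,3.2],"yaw":0},
    {"xyz":[-0.7,0,3.2],"yaw":0},
  ],
)

```text
time_s: 4.15
ee_pos: [515.7, 106.9, 169.4]
ee_rot: [[0.379, 0.925, 0.001], [0.925, -0.379, 0.001], [0.002, 0.0, -1.0]]
contact_force: [0.4, 0.0, 2.2]
grip_width: -0.2
```

```bash
python3 -c "
from h import *
go([-67,0,171])
import cv2
cv2.imwrite('pics/t2.png',r.capture('top')[:,:,::-1]);cv2.imwrite('pics/s2.png',r.capture('scene')[:,:,::-1])"
```

```text
shift [ 0.2 -0.5 -1.6] yaw 0.005 tcp tin [-67.2  -0.5 169.4] F tin [ 0.2 -0.3  2.2] grip -0.2 t 4.15 z-axis [ 0.001  0.001 -1.   ]
```

Now at the nominal closed height but with no firm gasket reaction; I continue slowly.

Emit:
carry_out(
  rows=[
    {"xyz":[0,0,0.4],"yaw":0},
    {"xyz":[0,0,0.8],"yaw":0},
    {"xyz":[0,0,1.2],"yaw":0},
    {"xyz":[0,0,1.6],"yaw":0},
    {"xyz":[0,0,2],"yaw":0},
    {"xyz":[0,0,2.3],"yaw":0},
    {"xyz":[0,0,2.6],"yaw":0},
    {"xyz":[0,0,2.6],"yaw":0},
  ],
)

```text
time_s: 5.05
ee_pos: [515.8, 106.8, 168.9]
ee_rot: [[0.379, 0.925, 0.002], [0.925, -0.379, 0.001], [0.002, 0.002, -1.0]]
contact_force: [-4.0, -0.7, 9.6]
grip_width: -0.3
```

```bash
python3 -c "
from h import *
go([-67,0,171])"
```

```text
shift [ 0.2 -0.5 -2.1] yaw 0.006 tcp tin [-67.2  -0.5 168.9] F tin [-2.2  3.4  9.6] grip -0.3 t 5.05 z-axis [ 0.002  0.001 -1.   ]
```

Emit:
carry_out(
  rows=[
    {"xyz":[0,0,-20],"yaw":0},
    {"xyz":[0,0,-50],"yaw":0},
    {"xyz":[-25,0,-75],"yaw":0},
    {"xyz":[-50,0,-82],"yaw":0},
    {"xyz":[-75,0,-82],"yaw":0},
    {"xyz":[-78,0,-82],"yaw":0},
    {"xyz":[-78,0,-82],"yaw":0},
    {"xyz":[-78,0,-82],"yaw":0},
  ],
  fingers=1,
)

```text
time_s: 5.85
ee_pos: [486.1, 35.2, 250.1]
ee_rot: [[0.379, 0.926, 0.001], [0.926, -0.379, 0.002], [0.002, 0.001, -1.0]]
contact_force: [0.3, 0.1, 0.5]
grip_width: 85.3
```

```bash
python3 -c "
from h import *
go([-145,0,250])
import pickle
o=r.get_obs();im=r.capture('wrist')[:,:,::-1];cv2.imwrite('pics/w1.png',im);pickle.dump(o,open('w1.pkl','wb'))
cv2.imwrite('pics/t2.png',r.capture('top')[:,:,::-1])
c=cam('wrist',o)
for P in([-140,-20,140],[-140,20,140],[-98,0,100],[-82,0,150]):print(P,proj(c,w(q,P)).round())
cv2.imwrite('pics/w1c.png',cv2.resize(im,None,fx=1.4,fy=1.4))"
```

```text
shift [-0.2 -0.7  0.1] yaw 0.006 tcp tin [-144.8   -0.7  250.1] F tin [ 0.2 -0.2  0.5] grip 85.3 t 5.85 z-axis [ 0.001  0.002 -1.   ]
[-140, -20, 140] [[305. 206.]]
[-140, 20, 140] [[254. 206.]]
[-98, 0, 100] [[280. 145.]]
[-82, 0, 150] [[280. 131.]]
```

View pics/w1c.png

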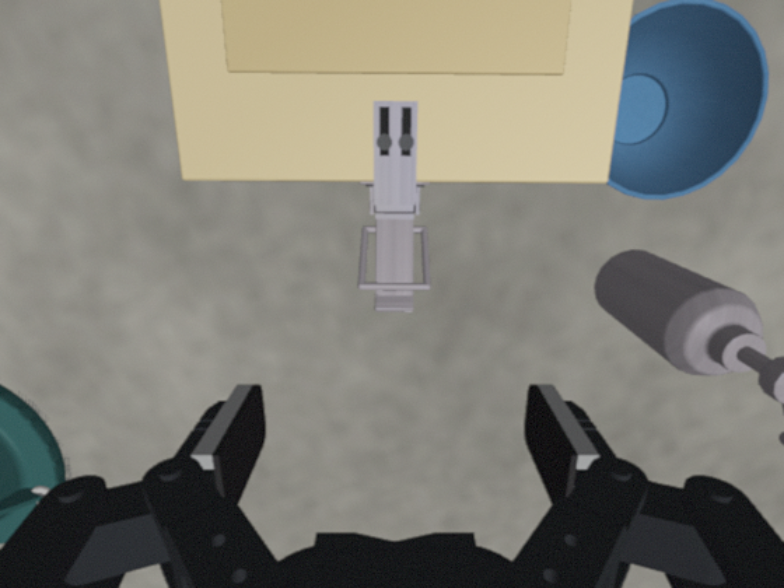

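```bash
python3 - <<'E'
from h import *
import pickle
o=pickle.load(open('w1.pkl','rb'));cw=cam('wrist',o);ct=cam('top')
W=[np.array(p)/1.4 for p in((359,287),(430,287))];t=lambda u,v:np.array([(u+.5)/4-.5+155,(v+.5)/4-.5+195])
T=[t(531,432),t(560,368)]
for a,b in zip(W,T):
    s=least_squares(lambda P:np.r_[proj(cw,P)[0]-a,(proj(ct,P)[0]-b)],[480,40,140.]);print(tin(s.x).round(1),s.fun.round(1))
# plane mid-plane hits
n=R(q[2])[:,1]
for nm,uv in(('lid edge',(395,181)),('keeper lip',(395,212)),('keeper bend',(395,205)),('pivot row',(395,229)),('bar',(395,287)),('lever end',(395,311))):
    oo,d=ray(cw,np.array(uv)/1.4);
    print(nm,[ (z,tin(oo+d*(z-oo[2])/d[2]).round(1)[:2]) for z in(90,100,140,160)])
E
python3 -c "
from h import *
go([-146,-2,138])"
```

```text
[-137.5   17.5  145.4] [-0.1  0.   0.1 -0.2]
[-136.5  -20.3  148.6] [-0.7  0.4 -0.2 -2.1]
lid edge [(90, array([-85.8,  -1.8])), (100, array([-85. ,  -1.8])), (140, array([-81.8,  -1.7])), (160, array([-80.1,  -1.7]))]
keeper lip [(90, array([-105.,   -2.])), (100, array([-103.5,   -1.9])), (140, array([-97.7,  -1.8])), (160, array([-94.7,  -1.8]))]
keeper bend [(90, array([-100.6,   -1.9])), (100, array([-99.3,  -1.9])), (140, array([-94. ,  -1.8])), (160, array([-91.4,  -1.7]))]
pivot row [(90, array([-115.9,   -2. ])), (100, array([-114.,   -2.])), (140, array([-106.7,   -1.9])), (160, array([-103. ,   -1.8]))]
bar [(90, array([-155. ,   -2.3])), (100, array([-151.8,   -2.3])), (140, array([-139.1,   -2.1])), (160, array([-132.7,   -2. ]))]
lever end [(90, array([-172.2,   -2.4])), (100, array([-168.4,   -2.4])), (140, array([-153.3,   -2.2])), (160, array([-145.8,   -2.1]))]
shift [ -1.6   1.3 112.2] yaw 0.007 tcp tin [-144.7   -0.7  250.2] F tin [-0.2 -0.3  0.4] grip 85.5 t 5.95 z-axis [ 0.001  0.002 -1.   ]
```

Emit:
carry_out(
  rows=[
    {"xyz":[0,0.5,30],"yaw":0},
    {"xyz":[0,1,60],"yaw":0},
    {"xyz":[0.5,1,85],"yaw":0},
    {"xyz":[0.5,1,100],"yaw":0},
    {"xyz":[0.5,1,108],"yaw":0},
    {"xyz":[0.5,1,110],"yaw":0},
    {"xyz":[0.5,1,110],"yaw":0},
    {"xyz":[0.5,1,110],"yaw":0},
  ],
)

```text
time_s: 6.75
ee_pos: [488.2, 35.7, 141.5]
ee_rot: [[0.378, 0.926, 0.004], [0.926, -0.378, 0.002], [0.003, 0.003, -1.0]]
contact_force: [-0.1, 0.1, 0.0]
grip_width: 85.3
```

```bash
python3 - <<'E'
from h import *
go([-144,-2,140])
o=r.get_obs();im=r.capture('wrist')[:,:,::-1]
print(proj(cam('wrist',o),[w(q,[-138,y,143]) for y in(-22,18)]).round())
cv2.imwrite('pics/w2.png',cv2.resize(im,None,fx=1.4,fy=1.4))
E
```

```text
shift [-0.5 -0.4  1.4] yaw 0.007 tcp tin [-143.5   -2.4  141.5] F tin [0.  0.1 0. ] grip 85.3 t 6.75 z-axis [ 0.004  0.002 -1.   ]
[[322. 280.]
 [234. 280.]]
```

View pics/w2.png

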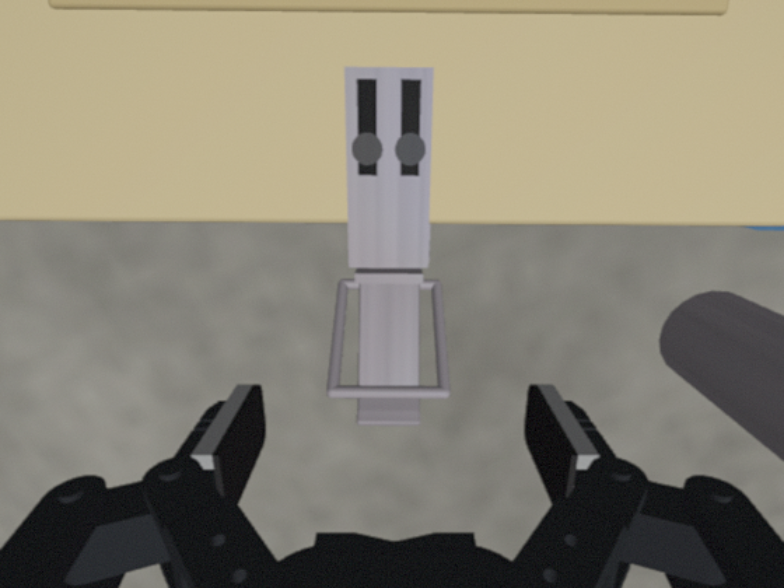

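Emit:
carry_out(
  rows=[
    {"xyz":[-1,0,2],"yaw":0},
    {"xyz":[-1,0,3.5],"yaw":0},
    {"xyz":[-1,0,3.5],"yaw":0},
    {"xyz":[-1,0,3.5],"yaw":0},
    {"xyz":[-1,0,3.5],"yaw":0},
    {"xyz":[-1,0,3.5],"yaw":0},
    {"xyz":[-1,0,3.5],"yaw":0},
    {"xyz":[-1,0,3.5],"yaw":0},
  ],
  fingers=0.2,
  newtons=25,
)

```text
time_s: 7.6
ee_pos: [486.3, 34.8, 137.6]
ee_rot: [[0.378, 0.926, -0.0], [0.926, -0.378, 0.002], [0.002, -0.001, -1.0]]
contact_force: [-5.5, 0.9, 1.3]
grip_width: 37.7
```

```bash
python3 - <<'E'
from h import *
go([-109,-2,152])
im=r.capture('wrist')[:,:,::-1]
cv2.imwrite('pics/w3.png',cv2.resize(im,None,fx=1.4,fy=1.4))
E
```

```text
shift [ 36.1   1.3 -14.3] yaw 0.007 tcp tin [-145.1   -1.   137.6] F tin [-1.3  5.4  1.3] grip 37.7 t 7.6 z-axis [-0.     0.002 -1.   ]
```

View pics/w3.png

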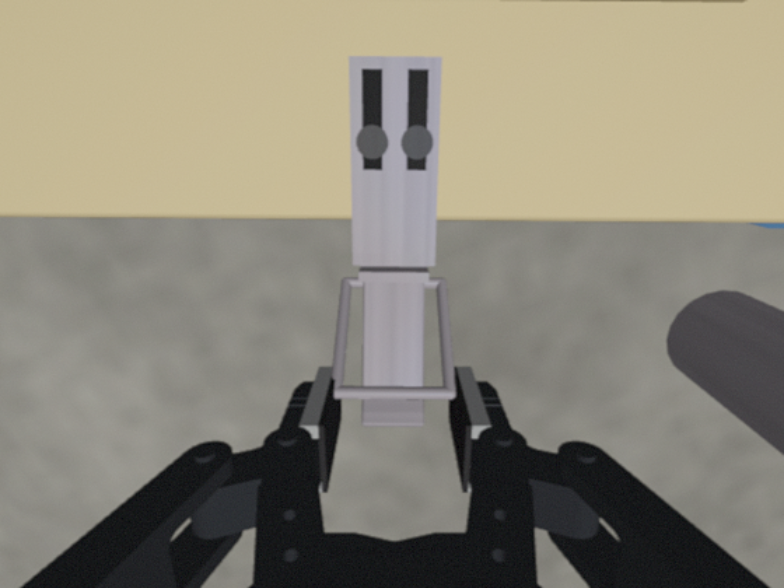

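Emit:
carry_out(
  rows=[
    {"xyz":[3,-1,-2],"yaw":0},
    {"xyz":[6,-1,-4],"yaw":0},
    {"xyz":[10,-1,-7],"yaw":0},
    {"xyz":[14,-1,-10],"yaw":0},
    {"xyz":[18,-1,-13],"yaw":0},
    {"xyz":[22,-1,-15],"yaw":0},
    {"xyz":[26,-1,-15],"yaw":0},
    {"xyz":[26,-1,-15],"yaw":0},
  ],
)

```text
time_s: 8.45
ee_pos: [495.7, 59.6, 153.7]
ee_rot: [[0.377, 0.926, 0.001], [0.926, -0.377, 0.002], [0.002, 0.0, -1.0]]
contact_force: [0.5, -3.7, 1.6]
grip_width: 38.1
```

```bash
python3 - <<'E'
from h import *
go([-109,-2,152])
im=r.capture('wrist')[:,:,::-1]
cv2.imwrite('pics/w4.png',cv2.resize(im,None,fx=1.4,fy=1.4))
E
```

```text
shift [9.5 1.9 1.7] yaw 0.007 tcp tin [-118.5   -0.2  153.7] F tin [-3.2 -1.9  1.6] grip 38.1 t 8.45 z-axis [ 0.001  0.002 -1.   ]
```

View pics/w4.png

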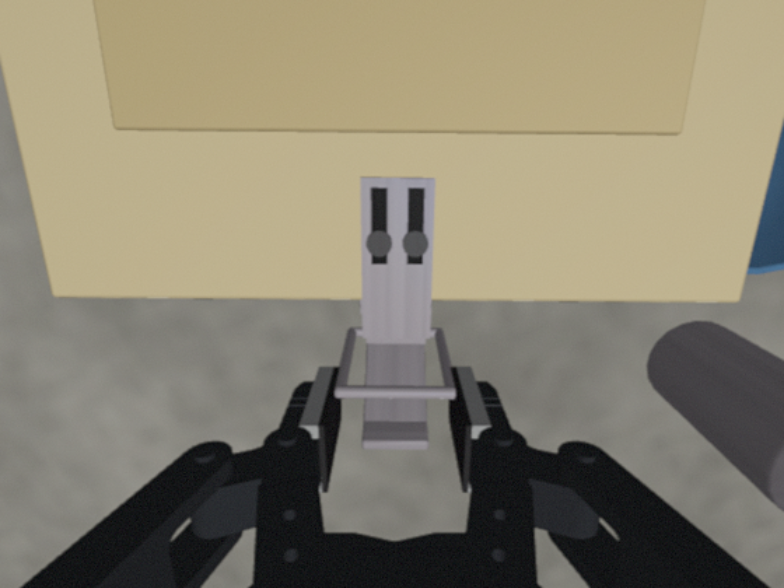

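Emit:
carry_out(
  rows=[
    {"xyz":[1,0,0],"yaw":0},
    {"xyz":[2,0,0],"yaw":0},
    {"xyz":[3,0,0],"yaw":0},
    {"xyz":[4,0,0],"yaw":0},
    {"xyz":[5,0,0],"yaw":0},
    {"xyz":[6,0,0],"yaw":0},
    {"xyz":[7,0,0],"yaw":0},
    {"xyz":[8,0,0],"yaw":0},
  ],
)

```text
time_s: 9.3
ee_pos: [498.7, 66.9, 153.7]
ee_rot: [[0.378, 0.926, 0.001], [0.926, -0.378, 0.002], [0.002, 0.001, -1.0]]
contact_force: [0.4, -4.6, 0.2]
grip_width: 38.1
```

```bash
python3 - <<'E'
from h import *
go([-105,-2,152])
E
```

```text
shift [5.7 1.9 1.7] yaw 0.007 tcp tin [-1.107e+02 -1.000e-01  1.537e+02] F tin [-4.  -2.1  0.2] grip 38.1 t 9.3 z-axis [ 0.001  0.002 -1.   ]
```

Emit:
carry_out(
  rows=[
    {"xyz":[0.8,0,0],"yaw":0},
    {"xyz":[1.6,0,0],"yaw":0},
    {"xyz":[2.4,0,0],"yaw":0},
    {"xyz":[3.2,0,0],"yaw":0},
    {"xyz":[4,0,0],"yaw":0},
    {"xyz":[4,0,0],"yaw":0},
    {"xyz":[4,0,0],"yaw":0},
    {"xyz":[4,0,0],"yaw":0},
  ],
)

```text
time_s: 10.1
ee_pos: [500.2, 70.6, 153.4]
ee_rot: [[0.377, 0.926, 0.001], [0.926, -0.377, 0.002], [0.002, 0.0, -1.0]]
contact_force: [0.9, -5.0, -2.6]
grip_width: 37.7
```

```bash
python3 - <<'E'
from h import *
go([-105,-2,152])
E
```

```text
shift [1.6 1.9 1.4] yaw 0.007 tcp tin [-1.067e+02 -1.000e-01  1.534e+02] F tin [-4.3 -2.8 -2.6] grip 37.7 t 10.1 z-axis [ 0.001  0.002 -1.   ]
```

Emit:
carry_out(
  rows=[
    {"xyz":[0.8,0,0],"yaw":0},
    {"xyz":[1.6,0,0],"yaw":0},
    {"xyz":[2.4,0,0],"yaw":0},
    {"xyz":[3.2,0,0],"yaw":0},
    {"xyz":[4,0,0],"yaw":0},
    {"xyz":[4,0,0],"yaw":0},
    {"xyz":[4,0,0],"yaw":0},
    {"xyz":[4,0,0],"yaw":0},
  ],
)

```text
time_s: 10.9
ee_pos: [501.6, 74.0, 152.9]
ee_rot: [[0.378, 0.926, 0.001], [0.926, -0.378, 0.001], [0.001, 0.0, -1.0]]
contact_force: [0.6, -5.6, -2.5]
grip_width: 37.9
```

```bash
python3 - <<'E'
from h import *
go([-105,-2,152])
im=r.capture('wrist')[:,:,::-1]
cv2.imwrite('pics/w5.png',cv2.resize(im[200:340,180:380],None,fx=3,fy=3,interpolation=cv2.INTER_CUBIC))
E
```

```text
shift [-2.   1.9  0.9] yaw 0.007 tcp tin [-1.030e+02 -1.000e-01  1.529e+02] F tin [-4.9 -2.8 -2.5] grip 37.9 t 10.9 z-axis [ 0.001  0.001 -1.   ]
```

View pics/w5.png

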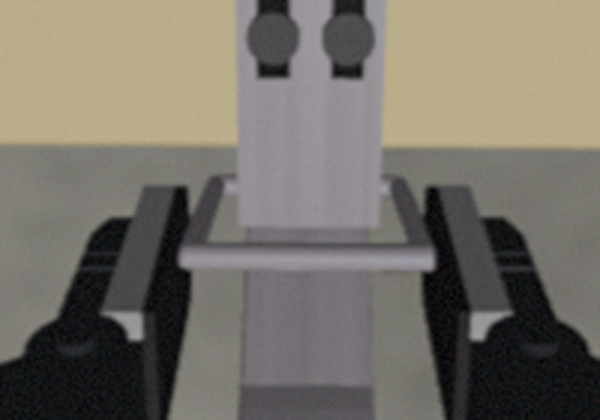

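```bash
python3 - <<'E'
from h import *
o=r.get_obs();c=cam('wrist',o)
for nm,uv in(('bar',(180+307/3,200+258/3)),('bend',(180+308/3,200+226/3)),('lidedge',(282,248)),('levend',(282,200+385/3)),('loop piv',(282,200+186/3))):
    oo,d=ray(c,uv);print(nm,[(z,tin(oo+d*(z-oo[2])/d[2]).round(1)[0]) for z in(95,105,140,145,150,155,160)])
d=254/3;f=c[0];print('bar depth est',f*40/d, 'z-depth of (-100,0,150)',-((w(q,[-100,0,150])-c[3][:3,3])@c[3][:3,2]))
E
```

```text
bar [(95, np.float64(-137.4)), (105, np.float64(-131.2)), (140, np.float64(-109.5)), (145, np.float64(-106.4)), (150, np.float64(-103.4)), (155, np.float64(-100.3)), (160, np.float64(-97.2))]
bend [(95, np.float64(-129.3)), (105, np.float64(-123.6)), (140, np.float64(-103.4)), (145, np.float64(-100.5)), (150, np.float64(-97.7)), (155, np.float64(-94.8)), (160, np.float64(-91.9))]
lidedge [(95, np.float64(-109.6)), (105, np.float64(-104.9)), (140, np.float64(-88.4)), (145, np.float64(-86.0)), (150, np.float64(-83.6)), (155, np.float64(-81.3)), (160, np.float64(-78.9))]
levend [(95, np.float64(-171.3)), (105, np.float64(-163.3)), (140, np.float64(-135.4)), (145, np.float64(-131.4)), (150, np.float64(-127.4)), (155, np.float64(-123.4)), (160, np.float64(-119.4))]
loop piv [(95, np.float64(-119.5)), (105, np.float64(-114.3)), (140, np.float64(-96.0)), (145, np.float64(-93.3)), (150, np.float64(-90.7)), (155, np.float64(-88.1)), (160, np.float64(-85.5))]
bar depth est 154.0717548421936 z-depth of (-100,0,150) 153.00909322539945
```

```bash
python3 - <<'E'
from h import *
o=r.get_obs();o['ee_pos']=w(q,[-143.5,-2.4,141.5])
f,cx,cy,M=cam('wrist',o)
def at(row,W,w_):
    D=f*W/w_;uv=(389/1.4,row/1.4);oo,d=ray((f,cx,cy,M),uv);return tin(oo+d*D).round(1),round(D,1)
print('slot strap top front edge',at(268,20,80/1.4))
print('strap back',at(68,20,88/1.4))
print('lip near/far',at(273,20,69/1.4),at(283,20,68/1.4))
print('bar',at(391,40,120/1.4)); print('looppiv',at(285,40,110/1.4))
b=cv2.imread('pics/w2.png')
cv2.imwrite('pics/w2c.png',cv2.resize(b[245:310,310:470],None,fx=5,fy=5,interpolation=cv2.INTER_CUBIC))
E
```

```text
slot strap top front edge (array([-90.9,  -1.8, 162.8]), np.float64(114.1))
strap back (array([-45.1,  -1.5, 158.3]), np.float64(103.8))
lip near/far (array([-97.1,  -1.6, 145.7]), np.float64(132.3)) (array([-100.4,   -1.6,  144.8]), np.float64(134.3))
bar (array([-139.9,   -1.7,  139.2]), np.float64(152.2))
looppiv (array([-110.5,   -1.3,  114.7]), np.float64(166.0))
```

View pics/w2c.png

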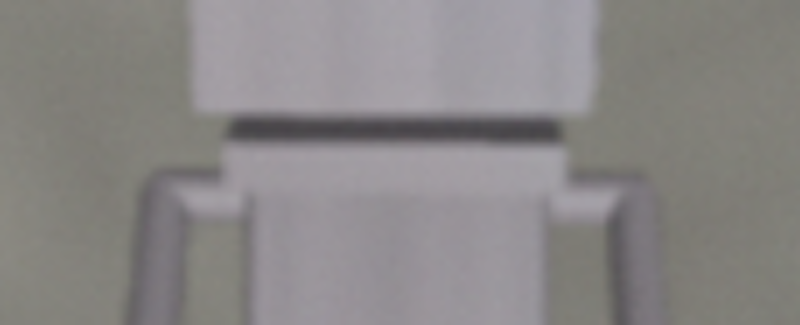

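Emit:
carry_out(
  rows=[
    {"xyz":[0,0,0],"yaw":0},
    {"xyz":[0,0,0],"yaw":0},
    {"xyz":[0,0,0],"yaw":0},
    {"xyz":[0,0,0],"yaw":0},
    {"xyz":[-2,-1,1],"yaw":0},
    {"xyz":[-5,-1,3],"yaw":0},
    {"xyz":[-6.5,-1,3.5],"yaw":0},
    {"xyz":[-6.5,-1,3.5],"yaw":0},
  ],
  fingers=0.75,
)

```text
time_s: 11.75
ee_pos: [498.0, 68.1, 149.2]
ee_rot: [[0.378, 0.926, 0.0], [0.926, -0.378, 0.001], [0.001, -0.0, -1.0]]
contact_force: [1.1, 0.3, 0.3]
grip_width: 64.1
```

```bash
python3 - <<'E'
from h import *
go([-109.5,-1,149.5])
im=r.capture('wrist')[:,:,::-1];o=r.get_obs();c=cam('wrist',o)
for z in(146,149,152):print(z,proj(c,[w(q,[x,-1.7,z]) for x in(-108,-106,-104,-102)]).round()[:,1])
cv2.imwrite('pics/w6.png',cv2.resize(im[190:340,180:380],None,fx=3,fy=3,interpolation=cv2.INTER_CUBIC))
E
```

```text
shift [ 0.4  2.  -0.3] yaw 0.007 tcp tin [-109.9    1.   149.2] F tin [ 0.6 -0.9  0.3] grip 64.1 t 11.75 z-axis [ 0.     0.001 -1.   ]
146 [282. 278. 274. 270.]
149 [285. 281. 278. 274.]
152 [289. 285. 281. 277.]
```

View pics/w6.png

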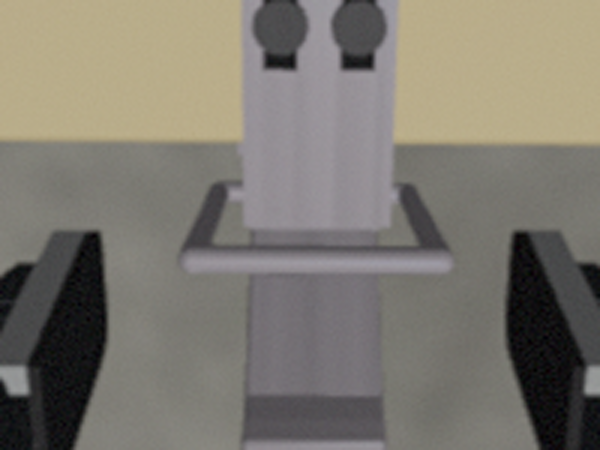

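Emit:
carry_out(
  rows=[
    {"xyz":[0,1.5,0],"yaw":0},
    {"xyz":[0,1.5,0],"yaw":0},
    {"xyz":[0,1.5,0],"yaw":0},
    {"xyz":[0,1.5,0],"yaw":0},
    {"xyz":[0,1.5,0],"yaw":0},
    {"xyz":[1,1.5,0.2],"yaw":0},
    {"xyz":[2,1.5,0.4],"yaw":0},
    {"xyz":[3,1.5,0.6],"yaw":0},
  ],
  fingers=0.2,
  newtons=40,
)

```text
time_s: 12.6
ee_pos: [500.2, 69.7, 148.8]
ee_rot: [[0.378, 0.926, -0.001], [0.926, -0.378, -0.001], [-0.001, -0.0, -1.0]]
contact_force: [-3.5, -3.5, 3.3]
grip_width: 38.0
```

Emit:
carry_out(
  rows=[
    {"xyz":[1,0,0.2],"yaw":0},
    {"xyz":[2,0,0.5],"yaw":0},
    {"xyz":[3,0,0.8],"yaw":0},
    {"xyz":[4,0,1],"yaw":0},
    {"xyz":[4,0,1],"yaw":0},
    {"xyz":[4,0,1],"yaw":0},
    {"xyz":[4,0,1],"yaw":0},
    {"xyz":[4,0,1],"yaw":0},
  ],
)

```text
time_s: 13.4
ee_pos: [501.4, 72.6, 147.9]
ee_rot: [[0.379, 0.925, -0.002], [0.925, -0.379, -0.003], [-0.003, -0.001, -1.0]]
contact_force: [-4.1, -4.2, 4.1]
grip_width: 37.8
```

```bash
python3 - <<'E'
from h import *
go([-100,-1,149.5])
E
```

```text
shift [ 4.4  0.6 -1.6] yaw 0.006 tcp tin [-104.4   -0.4  147.9] F tin [-5.5  2.2  4.1] grip 37.8 t 13.4 z-axis [-0.002 -0.003 -1.   ]
```

```bash
cat >> h.py <<'E'
def bar():
    o=r.get_obs();im=r.capture('wrist').astype(float);c=cam('wrist',o)
    g=im.mean(2);k=im[:,:,2]-im[:,:,0]
    for cols in((256,262),(308,314)):
        p=g[255:310,cols[0]:cols[1]].mean(1);print(255,p.round().astype(int))
    for z in(140,144,148,151):print(z,[(d,round(proj(c,[o['ee_pos']*[1,1,0]+[0,0,z]+R(q[2])@[d,0,0]])[0,1],1)) for d in(0,2,4,6,8)])
E
python3 -c "
from h import *
bar()"; python3 - <<'E'
import cv2
im=cv2.imread('pics/w6.png')  # reference profile, 3x
g=im.mean(2)[:,::1]
print('ref',g[195:360:3,228:246].mean(1).round().astype(int))
E
```

```text
255 [141 141 141 140 137 134 138 143 148 148 147 144 141 139 135 131 134 138
 142 147 148 148 146 141 124 116 116 116 117 117 117 117 115 114 116 114
 114 112 112 112 113 113 112 113 113 113 113 115 113 112 112 113 113 114
 115]
255 [115 116 116 117 113  91  83  89  94  99 100  98  98 105 105  83  92 112
 129 145 155 154 147 138 120 115 117 117 117 116 115 116 115 115 114 114
 114 115 114 117 115 117 117 116 117 117 117 117 116 116 117 118 117 117
 118]
140 [(0, np.float64(279.8)), (2, np.float64(276.2)), (4, np.float64(272.5)), (6, np.float64(268.8)), (8, np.float64(265.1))]
144 [(0, np.float64(284.2)), (2, np.float64(280.5)), (4, np.float64(276.8)), (6, np.float64(273.1)), (8, np.float64(269.3))]
148 [(0, np.float64(288.9)), (2, np.float64(285.1)), (4, np.float64(281.3)), (6, np.float64(277.5)), (8, np.float64(273.6))]
151 [(0, np.float64(292.5)), (2, np.float64(288.7)), (4, np.float64(284.8)), (6, np.float64(280.9)), (8, np.float64(277.0))]
ref [149 143 130 121 121 122 122 121 121 122 121 118 118 120 120 121 112  89
  92 110 128 142 153 152 147 139 127 121 121 121 121 120 119 119 118 117
 118 118 117 117 118 118 117 117 118 118 119 119 119 119 119 120 120 121
 122]
```

Emit:
carry_out(
  rows=[
    {"xyz":[1,0,0],"yaw":0},
    {"xyz":[2,0,0],"yaw":0},
    {"xyz":[3,0,0],"yaw":0},
    {"xyz":[4,0,0],"yaw":0},
    {"xyz":[4,0,0],"yaw":0},
    {"xyz":[4,0,0],"yaw":0},
    {"xyz":[4,0,0],"yaw":0},
    {"xyz":[4,0,0],"yaw":0},
  ],
)

```text
time_s: 14.25
ee_pos: [501.6, 73.0, 147.9]
ee_rot: [[0.38, 0.925, -0.006], [0.925, -0.38, -0.01], [-0.011, -0.001, -1.0]]
contact_force: [-6.2, -11.0, 5.6]
grip_width: 37.8
```

```bash
python3 - <<'E'
from h import *
go([-100,-1,149.5])
bar()
E
```

```text
shift [ 3.9  0.6 -1.7] yaw 0.004 tcp tin [-103.9   -0.4  147.9] F tin [-12.6   1.5   5.6] grip 37.8 t 14.25 z-axis [-0.006 -0.01  -1.   ]
255 [142 141 141 142 141 138 139 142 146 148 148 144 139 140 138 133 135 139
 142 144 146 145 144 143 137 130 120 116 116 116 116 117 117 115 115 112
 114 113 113 112 112 112 112 113 113 113 112 113 114 114 115 115 112 112
 114]
255 [115 116 116 117 115  97  84  87  91  98 101 101  98 103 103  86  90 111
 125 140 152 155 148 140 122 116 116 116 116 116 116 115 114 115 115 114
 115 115 116 116 116 117 116 118 115 118 116 117 116 116 117 118 117 118
 118]
140 [(0, np.float64(279.8)), (2, np.float64(276.2)), (4, np.float64(272.5)), (6, np.float64(268.9)), (8, np.float64(265.2))]
144 [(0, np.float64(284.2)), (2, np.float64(280.6)), (4, np.float64(276.9)), (6, np.float64(273.1)), (8, np.float64(269.4))]
148 [(0, np.float64(289.0)), (2, np.float64(285.2)), (4, np.float64(281.4)), (6, np.float64(277.6)), (8, np.float64(273.8))]
151 [(0, np.float64(292.6)), (2, np.float64(288.8)), (4, np.float64(285.0)), (6, np.float64(281.1)), (8, np.float64(277.2))]
```

Emit:
carry_out(
  rows=[
    {"xyz":[-0.3,0,0],"yaw":0},
    {"xyz":[-0.6,0,0],"yaw":0},
    {"xyz":[-0.8,0,0.5],"yaw":0},
    {"xyz":[-0.8,0,1],"yaw":0},
    {"xyz":[-0.8,0,1.8],"yaw":0},
    {"xyz":[-0.8,0,2.6],"yaw":0},
    {"xyz":[-0.8,0,3],"yaw":0},
    {"xyz":[-0.8,0,3],"yaw":0},
  ],
)

```text
time_s: 15.1
ee_pos: [501.0, 71.7, 144.9]
ee_rot: [[0.38, 0.925, -0.006], [0.925, -0.38, -0.012], [-0.013, -0.001, -1.0]]
contact_force: [-4.5, -4.6, 4.7]
grip_width: 37.9
```

```bash
python3 - <<'E'
from h import *
go([-100,-1,149.5])
E
```

```text
shift [ 5.3  0.6 -4.6] yaw 0.004 tcp tin [-105.3   -0.4  144.9] F tin [-6.   2.4  4.7] grip 37.9 t 15.1 z-axis [-0.006 -0.012 -1.   ]
```

Emit:
carry_out(
  rows=[
    {"xyz":[0,0,1],"yaw":0},
    {"xyz":[0,0,2],"yaw":0},
    {"xyz":[0,0,3],"yaw":0},
    {"xyz":[0,0,4],"yaw":0},
    {"xyz":[0,0,4],"yaw":0},
    {"xyz":[0,0,4],"yaw":0},
    {"xyz":[0,0,4],"yaw":0},
    {"xyz":[0,0,4],"yaw":0},
  ],
)

```text
time_s: 15.9
ee_pos: [500.6, 70.8, 140.3]
ee_rot: [[0.381, 0.925, -0.008], [0.925, -0.381, -0.014], [-0.016, -0.002, -1.0]]
contact_force: [-4.1, -5.2, 2.0]
grip_width: 38.1
```

```bash
python3 - <<'E'
from h import *
go([-100,-1,149.5])
bar()
E
```

```text
shift [ 6.2  0.6 -9.3] yaw 0.004 tcp tin [-106.3   -0.4  140.3] F tin [-6.4  1.8  2. ] grip 38.1 t 15.9 z-axis [-0.008 -0.014 -1.   ]
255 [146 145 145 146 145 145 145 146 146 146 146 144 145 144 144 143 144 144
 145 146 146 145 145 144 145 144 144 144 145 145 137 123 117 118 117 117
 115 116 115 115 114 113 113 113 114 113 113 114 113 113 114 116 115 115
 116]
255 [152 138 123 120 115  94  88  92  95 101 103 102 101 108 107  89  95 112
 127 142 153 152 147 137 121 117 117 117 117 117 116 115 113 114 113 113
 113 113 114 114 115 115 116 116 116 116 115 115 115 114 116 116 115 116
 116]
140 [(0, np.float64(288.5)), (2, np.float64(284.7)), (4, np.float64(281.0)), (6, np.float64(277.2)), (8, np.float64(273.4))]
144 [(0, np.float64(293.4)), (2, np.float64(289.6)), (4, np.float64(285.8)), (6, np.float64(281.9)), (8, np.float64(278.0))]
148 [(0, np.float64(298.6)), (2, np.float64(294.8)), (4, np.float64(290.9)), (6, np.float64(286.9)), (8, np.float64(282.9))]
151 [(0, np.float64(302.7)), (2, np.float64(298.8)), (4, np.float64(294.8)), (6, np.float64(290.8)), (8, np.float64(286.8))]
```

Emit:
carry_out(
  rows=[
    {"xyz":[-0.3,0,0.5],"yaw":0},
    {"xyz":[-0.3,0,1],"yaw":0},
    {"xyz":[-0.3,0,1.5],"yaw":0},
    {"xyz":[-0.3,0,2],"yaw":0},
    {"xyz":[-0.3,0,2.5],"yaw":0},
    {"xyz":[-0.3,0,3],"yaw":0},
    {"xyz":[-0.3,0,3],"yaw":0},
    {"xyz":[-0.3,0,3],"yaw":0},
  ],
)

```text
time_s: 16.75
ee_pos: [500.6, 70.6, 137.1]
ee_rot: [[0.381, 0.925, -0.007], [0.925, -0.381, -0.013], [-0.015, -0.002, -1.0]]
contact_force: [-1.2, -0.9, 1.7]
grip_width: 38.0
```

```bash
python3 - <<'E'
from h import *
go([-100,-1,149.5])
bar()
E
```

```text
shift [  6.3   0.6 -12.5] yaw 0.004 tcp tin [-106.5   -0.4  137.1] F tin [-1.3  0.7  1.7] grip 38.0 t 16.75 z-axis [-0.007 -0.013 -1.   ]
255 [146 145 146 145 145 146 145 145 145 145 145 146 145 145 145 145 145 145
 144 144 146 145 145 146 146 144 145 146 144 144 145 144 144 145 142 125
 118 117 117 116 117 116 116 115 115 116 116 116 115 115 116 117 117 117
 118]
255 [159 159 159 156 146 118  96  94 100 103 103 104 111 116 115 100 102 115
 129 141 150 150 146 139 125 119 120 120 120 118 120 119 119 116 117 114
 113 114 113 115 113 114 114 115 115 115 116 115 115 115 114 115 115 115
 116]
140 [(0, np.float64(292.4)), (2, np.float64(288.6)), (4, np.float64(284.8)), (6, np.float64(280.9)), (8, np.float64(277.0))]
144 [(0, np.float64(297.5)), (2, np.float64(293.7)), (4, np.float64(289.8)), (6, np.float64(285.8)), (8, np.float64(281.9))]
148 [(0, np.float64(303.0)), (2, np.float64(299.0)), (4, np.float64(295.1)), (6, np.float64(291.0)), (8, np.float64(287.0))]
151 [(0, np.float64(307.2)), (2, np.float64(303.2)), (4, np.float64(299.2)), (6, np.float64(295.1)), (8, np.float64(291.0))]
```

Emit:
carry_out(
  rows=[
    {"xyz":[-0.7,0,0],"yaw":0},
    {"xyz":[-1.4,0,0],"yaw":0},
    {"xyz":[-2.1,0,0],"yaw":0},
    {"xyz":[-2.8,0,0],"yaw":0},
    {"xyz":[-3,0,0],"yaw":0},
    {"xyz":[-3,0,0],"yaw":0},
    {"xyz":[-3,0,0],"yaw":0},
    {"xyz":[-3,0,0],"yaw":0},
  ],
)

```text
time_s: 17.6
ee_pos: [500.4, 70.4, 137.1]
ee_rot: [[0.38, 0.925, -0.005], [0.925, -0.38, -0.008], [-0.009, -0.001, -1.0]]
contact_force: [3.2, 7.5, -1.3]
grip_width: 38.2
```

```bash
python3 - <<'E'
from h import *
go([-100,-1,149.5])
E
```

```text
shift [  6.7   0.6 -12.5] yaw 0.005 tcp tin [-106.8   -0.4  137.1] F tin [ 8.1 -0.1 -1.3] grip 38.2 t 17.6 z-axis [-0.005 -0.008 -1.   ]
```

The bar is held on its outer side by the lip, so it is in the notch. I now lower it to the floor of the notch.

Emit:
carry_out(
  rows=[
    {"xyz":[0.5,0,0],"yaw":0},
    {"xyz":[0.5,0,0.5],"yaw":0},
    {"xyz":[0.5,0,1],"yaw":0},
    {"xyz":[0.5,0,1.5],"yaw":0},
    {"xyz":[0.5,0,2],"yaw":0},
    {"xyz":[0.5,0,2.5],"yaw":0},
    {"xyz":[0.5,0,2.5],"yaw":0},
    {"xyz":[0.5,0,2.5],"yaw":0},
  ],
)

```text
time_s: 18.4
ee_pos: [500.6, 70.7, 134.3]
ee_rot: [[0.38, 0.925, -0.005], [0.925, -0.38, -0.008], [-0.009, -0.001, -1.0]]
contact_force: [-2.8, -0.9, 1.6]
grip_width: 38.0
```

```bash
python3 - <<'E'
from h import *
go([-100,-1,149.5])
bar()
E
```

```text
shift [  6.3   0.6 -15.2] yaw 0.005 tcp tin [-106.4   -0.4  134.3] F tin [-1.9  2.3  1.6] grip 38.0 t 18.4 z-axis [-0.005 -0.008 -1.   ]
255 [145 145 145 145 145 145 145 145 145 145 145 145 144 145 144 145 144 144
 145 144 144 146 144 145 145 144 145 145 144 144 145 145 145 145 145 145
 145 146 142 124 116 116 116 116 116 115 116 115 116 115 115 116 116 116
 116]
255 [156 157 156 156 157 157 156 148 128 108 108 115 120 123 122 110 106 117
 127 137 149 152 147 142 132 124 123 124 124 123 123 122 122 121 121 120
 121 121 119 116 113 112 113 114 114 114 115 115 114 116 115 114 115 115
 115]
140 [(0, np.float64(295.8)), (2, np.float64(292.0)), (4, np.float64(288.1)), (6, np.float64(284.2)), (8, np.float64(280.2))]
144 [(0, np.float64(301.1)), (2, np.float64(297.2)), (4, np.float64(293.2)), (6, np.float64(289.2)), (8, np.float64(285.2))]
148 [(0, np.float64(306.7)), (2, np.float64(302.7)), (4, np.float64(298.7)), (6, np.float64(294.6)), (8, np.float64(290.5))]
151 [(0, np.float64(311.1)), (2, np.float64(307.1)), (4, np.float64(302.9)), (6, np.float64(298.8)), (8, np.float64(294.6))]
```

Emit:
carry_out(
  rows=[
    {"xyz":[0,0,0.7],"yaw":0},
    {"xyz":[0,0,1.4],"yaw":0},
    {"xyz":[0,0,2.1],"yaw":0},
    {"xyz":[0,0,2.8],"yaw":0},
    {"xyz":[0,0,3],"yaw":0},
    {"xyz":[0,0,3],"yaw":0},
    {"xyz":[0,0,3],"yaw":0},
    {"xyz":[0,0,3],"yaw":0},
  ],
)

```text
time_s: 19.25
ee_pos: [500.7, 70.8, 133.5]
ee_rot: [[0.38, 0.925, -0.004], [0.925, -0.38, -0.008], [-0.009, -0.0, -1.0]]
contact_force: [-5.5, -0.1, 10.7]
grip_width: 37.8
```

```bash
python3 - <<'E'
from h import *
go([-100,-1,149.5])
bar()
E
```

```text
shift [  6.2   0.6 -16.1] yaw 0.005 tcp tin [-106.3   -0.5  133.5] F tin [-2.2  5.  10.7] grip 37.8 t 19.25 z-axis [-0.004 -0.008 -1.   ]
255 [144 145 144 145 144 145 144 145 145 145 145 144 145 144 145 144 145 144
 144 144 144 145 144 145 145 144 145 145 144 145 144 144 145 142 142 142
 142 142 143 141 127 117 115 115 115 115 115 115 115 115 116 115 116 116
 116]
255 [156 156 156 156 156 156 156 156 149 131 115 116 120 123 123 117 104 112
 124 135 144 151 148 144 137 126 124 123 123 123 123 123 123 122 122 122
 120 121 120 119 117 113 112 113 113 114 115 115 115 115 115 115 115 114
 114]
140 [(0, np.float64(296.9)), (2, np.float64(293.1)), (4, np.float64(289.1)), (6, np.float64(285.2)), (8, np.float64(281.2))]
144 [(0, np.float64(302.3)), (2, np.float64(298.3)), (4, np.float64(294.3)), (6, np.float64(290.3)), (8, np.float64(286.3))]
148 [(0, np.float64(307.9)), (2, np.float64(303.9)), (4, np.float64(299.8)), (6, np.float64(295.7)), (8, np.float64(291.6))]
151 [(0, np.float64(312.4)), (2, np.float64(308.3)), (4, np.float64(304.1)), (6, np.float64(300.0)), (8, np.float64(295.7))]
```

Emit:
carry_out(
  rows=[
    {"xyz":[0,0,0],"yaw":0},
    {"xyz":[0,0,0],"yaw":0},
    {"xyz":[0,0,0],"yaw":0},
    {"xyz":[0,0,0],"yaw":0},
    {"xyz":[0,0,-5],"yaw":0},
    {"xyz":[0,0,-25],"yaw":0},
    {"xyz":[-10,0,-60],"yaw":0},
    {"xyz":[-25,0,-85],"yaw":0},
  ],
  fingers=1,
)

```text
time_s: 20.1
ee_pos: [491.9, 48.6, 220.7]
ee_rot: [[0.378, 0.926, -0.002], [0.926, -0.379, -0.008], [-0.008, 0.001, -1.0]]
contact_force: [0.6, 0.2, -0.1]
grip_width: 85.7
```

Emit:
carry_out(
  rows=[
    {"xyz":[-5,0,-10],"yaw":0},
    {"xyz":[-10,0,-10],"yaw":0},
    {"xyz":[-15,0,-10],"yaw":0},
    {"xyz":[-15,0,-10],"yaw":0},
    {"xyz":[-15,0,-10],"yaw":0},
    {"xyz":[-15,0,-10],"yaw":0},
    {"xyz":[-15,0,-10],"yaw":0},
    {"xyz":[-15,0,-10],"yaw":0},
  ],
)

```text
time_s: 20.9
ee_pos: [486.2, 35.0, 230.5]
ee_rot: [[0.378, 0.926, -0.003], [0.926, -0.378, -0.008], [-0.008, 0.001, -1.0]]
contact_force: [-1.3, -0.1, -0.3]
grip_width: 85.2
```

```bash
python3 - <<'E'
from h import *
go([-180,0,150])
im=r.capture('wrist')[:,:,::-1];cv2.imwrite('pics/w7f.png',im)
import pickle;pickle.dump(r.get_obs(),open('w7.pkl','wb'))
o=r.get_obs();c=cam('wrist',o)
print(proj(c,[w(q,P) for P in([-98,0,105],[-160,0,100],[-99,-20,136],[-99,20,136],[-91,0,162])]).round())
cv2.imwrite('pics/w7.png',cv2.resize(im[70:250,180:380],None,fx=3.3,fy=3.3,interpolation=cv2.INTER_CUBIC))
E
```

```text
shift [-34.4  -1.2  80.8] yaw 0.006 tcp tin [-144.9   -0.9  230.5] F tin [-0.6  1.1 -0.3] grip 85.2 t 20.9 z-axis [-0.003 -0.008 -1.   ]
[[279. 147.]
 [279. 219.]
 [308. 155.]
 [250. 155.]
 [279. 149.]]
```

View pics/w7.png

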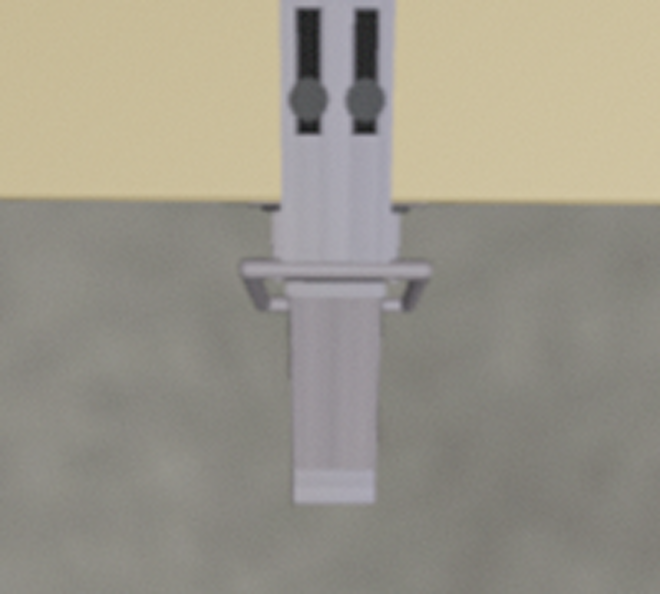

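Emit:
carry_out(
  rows=[
    {"xyz":[-8,0,0],"yaw":-0.14},
    {"xyz":[-16,0,0],"yaw":-0.28},
    {"xyz":[-24,0,0],"yaw":-0.42},
    {"xyz":[-32,0,0],"yaw":-0.56},
    {"xyz":[-40,0,0],"yaw":-0.7},
    {"xyz":[-48,0,0],"yaw":-0.84},
    {"xyz":[-55,0,0],"yaw":-0.98},
    {"xyz":[-55,0,0],"yaw":-1.12},
  ],
)

```text
time_s: 21.75
ee_pos: [465.3, -16.6, 231.2]
ee_rot: [[-0.672, 0.741, -0.002], [0.74, 0.672, -0.008], [-0.005, -0.007, -1.0]]
contact_force: [-0.1, 0.3, 0.7]
grip_width: 85.7
```

```bash
python3 - <<'E'
from h import *
go([-198,-1,130],q[2]+np.pi/2)
E
```

```text
shift [  1.9   2.9 101.2] yaw -0.439 tcp tin [-200.6   -1.4  231.2] F tin [0.3 0.2 0.7] grip 85.7 t 21.75 z-axis [-0.002 -0.008 -1.   ]
```

Emit:
carry_out(
  rows=[
    {"xyz":[2,3,20],"yaw":-0.13},
    {"xyz":[2,3,45],"yaw":-0.26},
    {"xyz":[2,3,70],"yaw":-0.38},
    {"xyz":[2,3,90],"yaw":-0.44},
    {"xyz":[2,3,101],"yaw":-0.44},
    {"xyz":[2,3,101],"yaw":-0.44},
    {"xyz":[2,3,101],"yaw":-0.44},
    {"xyz":[2,3,101],"yaw":-0.44},
  ],
)

```text
time_s: 22.55
ee_pos: [467.0, -14.0, 131.7]
ee_rot: [[-0.923, 0.384, 0.001], [0.384, 0.923, -0.008], [-0.004, -0.008, -1.0]]
contact_force: [1.2, -0.2, 0.3]
grip_width: 85.4
```

```bash
python3 - <<'E'
from h import *
go([-198,-1,110],q[2]+np.pi/2)
E
```

```text
shift [ 1.  -0.3 21.7] yaw -0.0 tcp tin [-197.6   -1.9  131.7] F tin [ 0.3 -1.2  0.3] grip 85.4 t 22.55 z-axis [ 0.001 -0.008 -1.   ]
```

Emit:
carry_out(
  rows=[
    {"xyz":[1,0,8],"yaw":0},
    {"xyz":[1,0,14],"yaw":0},
    {"xyz":[1,0,18],"yaw":0},
    {"xyz":[1,0,22],"yaw":0},
    {"xyz":[1,0,25],"yaw":0},
    {"xyz":[1,0,27],"yaw":0},
    {"xyz":[1,0,29],"yaw":0},
    {"xyz":[1,0,31],"yaw":0},
  ],
)

```text
time_s: 23.35
ee_pos: [466.2, -13.9, 100.7]
ee_rot: [[-0.923, 0.384, 0.001], [0.384, 0.923, -0.008], [-0.004, -0.007, -1.0]]
contact_force: [-0.4, -0.7, 0.8]
grip_width: 85.2
```

```bash
python3 - <<'E'
from h import *
go([-198,-1,90],q[2]+np.pi/2)
E
```

```text
shift [ 0.2 -0.1 10.7] yaw -0.0 tcp tin [-197.8   -1.1  100.7] F tin [-0.8  0.1  0.8] grip 85.2 t 23.35 z-axis [ 0.001 -0.008 -1.   ]
```

Emit:
carry_out(
  rows=[
    {"xyz":[0,0,2],"yaw":0},
    {"xyz":[0,0,4],"yaw":0},
    {"xyz":[0,0,6],"yaw":0},
    {"xyz":[0,0,8],"yaw":0},
    {"xyz":[0,0,10],"yaw":0},
    {"xyz":[0,0,11],"yaw":0},
    {"xyz":[0,0,12],"yaw":0},
    {"xyz":[0,0,13],"yaw":0},
  ],
)

```text
time_s: 24.15
ee_pos: [466.8, -14.0, 88.1]
ee_rot: [[-0.923, 0.384, 0.003], [0.384, 0.923, -0.008], [-0.006, -0.007, -1.0]]
contact_force: [-0.1, 1.0, 5.7]
grip_width: 85.4
```

```bash
python3 - <<'E'
from h import *
go([-198,-1,85],q[2]+np.pi/2)
E
```

```text
shift [ 0.7 -0.3  3.1] yaw -0.0 tcp tin [-197.6   -1.7   88.1] F tin [0.9 0.5 5.7] grip 85.4 t 24.15 z-axis [ 0.003 -0.008 -1.   ]
```

Emit:
carry_out(
  rows=[
    {"xyz":[0,0.2,1.7],"yaw":0},
    {"xyz":[0,0.5,3.4],"yaw":0},
    {"xyz":[0,0.8,5],"yaw":0},
    {"xyz":[0,1.2,6.6],"yaw":0},
    {"xyz":[0,1.6,8.2],"yaw":0},
    {"xyz":[0,2.1,9.8],"yaw":0},
    {"xyz":[0,2.6,11.4],"yaw":0},
    {"xyz":[0,3.2,13],"yaw":0},
  ],
)

```text
time_s: 24.95
ee_pos: [468.6, -11.5, 75.7]
ee_rot: [[-0.923, 0.384, 0.004], [0.384, 0.923, -0.009], [-0.007, -0.007, -1.0]]
contact_force: [-0.9, 1.2, 5.5]
grip_width: 85.2
```

```bash
python3 - <<'E'
from h import *
go([-189.5,-1,67],q[2]+np.pi/2)
cv2.imwrite('pics/t8.png',r.capture('top')[:,:,::-1])
E
```

```text
shift [1.5 5.2 8.7] yaw -0.0 tcp tin [-194.6   -2.4   75.7] F tin [0.8 1.3 5.5] grip 85.2 t 24.95 z-axis [ 0.004 -0.009 -1.   ]
```

Emit:
carry_out(
  rows=[
    {"xyz":[0.5,0.9,1.8],"yaw":0},
    {"xyz":[1,1.9,3.6],"yaw":0},
    {"xyz":[1,3,5.4],"yaw":0},
    {"xyz":[1,4.2,7.1],"yaw":0},
    {"xyz":[1,5.5,8.7],"yaw":0},
    {"xyz":[1,6.9,10.3],"yaw":0},
    {"xyz":[1,8.4,11.8],"yaw":0},
    {"xyz":[1,10,13.2],"yaw":0},
  ],
)

```text
time_s: 25.8
ee_pos: [471.8, -2.7, 62.2]
ee_rot: [[-0.923, 0.385, 0.005], [0.385, 0.923, -0.011], [-0.008, -0.008, -1.0]]
contact_force: [1.3, -2.8, 3.8]
grip_width: 85.6
```

```bash
python3 - <<'E'
from h import *
go([-175,-1,56],q[2]+np.pi/2)
E
```

```text
shift [ 1.1 10.3  6.1] yaw -0.001 tcp tin [-185.2   -2.    62.2] F tin [-2.1 -2.3  3.8] grip 85.6 t 25.8 z-axis [ 0.005 -0.011 -1.   ]
```

Emit:
carry_out(
  rows=[
    {"xyz":[0.5,1.5,1.2],"yaw":0},
    {"xyz":[1,3,2.3],"yaw":0},
    {"xyz":[1,4.5,3.3],"yaw":0},
    {"xyz":[1,6,4.2],"yaw":0},
    {"xyz":[1,7.5,5],"yaw":0},
    {"xyz":[1,9,5.8],"yaw":0},
    {"xyz":[1,10.5,6.5],"yaw":0},
    {"xyz":[1,12,7],"yaw":0},
  ],
)

```text
time_s: 26.6
ee_pos: [472.8, 3.0, 57.7]
ee_rot: [[-0.924, 0.384, -0.002], [0.384, 0.923, -0.023], [-0.007, -0.022, -1.0]]
contact_force: [-22.0, -27.9, 26.8]
grip_width: 85.4
```

```bash
python3 - <<'E'
from h import *
go([-165,-1,53],q[2]+np.pi/2)
im=r.capture('wrist')[:,:,::-1];cv2.imwrite('pics/w9.png',im)
E
```

```text
shift [-0.2 14.7  4.4] yaw 0.001 tcp tin [-179.6   -0.8   57.7] F tin [-34.3   9.6  26.8] grip 85.4 t 26.6 z-axis [-0.002 -0.023 -1.   ]
```

Emit:
carry_out(
  rows=[
    {"xyz":[0,-2,-1],"yaw":0},
    {"xyz":[0,-4,-2],"yaw":0},
    {"xyz":[0,-6,-3],"yaw":0},
    {"xyz":[0,-8,-4],"yaw":0},
    {"xyz":[0,-10,-5],"yaw":0},
    {"xyz":[0,-12,-6],"yaw":0},
    {"xyz":[0,-14,-8],"yaw":0},
    {"xyz":[0,-14,-8],"yaw":0},
  ],
)

```text
time_s: 27.45
ee_pos: [467.6, -10.0, 66.4]
ee_rot: [[-0.923, 0.384, -0.002], [0.384, 0.923, -0.023], [-0.007, -0.022, -1.0]]
contact_force: [0.1, 0.3, 0.4]
grip_width: 85.3
```

```bash
python3 - <<'E'
from h import *
go([-165,-1,53],q[2]+np.pi/2)
a=cv2.imread('pics/t8.png').astype(int)
b=r.capture('top')[:,:,::-1];cv2.imwrite('pics/t9.png',b)
c=cam('top')
print(proj(c,[w(q,P) for P in([-98,0,99],[-160,0,99],[-130,0,60],[-99,0,136],[-91,0,161])]).round(1))
t0=cv2.imread('pics/top0.png')
def asc(im,u0,u1,v0,v1):
    g=im.mean(2)[v0:v1,u0:u1].astype(int)
    for i,row in enumerate(g):print(v0+i,' '.join('%3d'%x for x in row))
print('cols 255-300');asc(b,255,300,272,306)
E
```

```text
shift [ 0.  28.9 12.7] yaw 0.0 tcp tin [-193.6   -0.9   66.4] F tin [0.3 0.  0.4] grip 85.3 t 27.45 z-axis [-0.002 -0.023 -1.   ]
[[272.6 284.7]
 [300.2 296.4]
 [286.3 289.3]
 [273.  286.2]
 [269.2 285.5]]
cols 255-300
272 171 172 171 171 169 172 172 171 172 173 172 172 171 175 157 114  97 103 102 102 101 101 103 102 102 102 102 104 105 103 101 101 100  99  99  98  98  99 103 101 102 100 101 101  99
273 172 172 172 172 171 171 171 173 171 171 172 171 171 179 136  72  88 101 102 102 101 103 103 102 102 102 103 102 104 103 102 102 100  99 100  97  98 100 101 102 101 101 100  99  98
274 151 163 175 173 172 172 173 172 171 172 171 171 174 175 140  92  95 100 100 101 100 102 101 101 101 101 102 102 103 102 103 101 101  99  97  97 100  99  99 100 101 100  98  99  97
275 133 147 145 157 171 173 172 172 171 172 172 172 178 149 128 117 100  99  98 100  99 101 101 103 102 100 101 102 102 101 101 101 101 101  99  98  98  98 100 100  99  97  99  98  96
276  72 102 109 124 148 163 171 173 173 172 171 173 173 131 121 104  85  99  99  97  98 100  94  98 101 100 101 100 103 102 103 103 100 100  98  
[... 4674 characters left out ...]
  99  99 100 102 103 105 105 105 104 105 104 104 104 101 101 100  99  99  99 100 100 104 103 107  98  60  21  38  42  48  53  57  53  54  53  53  54
303 171 152 116  97  98  98  98  98  98 100  99 102 104 105 104 105 105 103 103 104 103 102 101  99  99  99  99  98 102 100 102 105  78  32  21  38  41  48  55  53  56  56  55  55  55
304 173 140 102  99  99 100  99 101  98 100 101 101 102 103 102 102 103 104 102 102 100 101 101 100  98  98  99  99 100  99  99 102  73  23  26  40  38  46  56  56  55  54  55  54  54
305 171 133 100 101 103 101 102 101 101 100 102 101 102 102 101 102 101 102 103 103 101 100 101  97  99  98  97  97  97  97  99 102  67  17  28  43  42  50  56  55  56  55  58  56  56
```

Emit:
carry_out(
  rows=[
    {"xyz":[0,0,-5],"yaw":0},
    {"xyz":[0,4,-5],"yaw":0},
    {"xyz":[0,8,-5],"yaw":0},
    {"xyz":[0,11,-5],"yaw":0},
    {"xyz":[0,13,-5],"yaw":0},
    {"xyz":[0,15,-5],"yaw":0},
    {"xyz":[0,16,-5],"yaw":0},
    {"xyz":[0,17,-5],"yaw":0},
  ],
)

```text
time_s: 28.3
ee_pos: [474.1, 6.1, 70.8]
ee_rot: [[-0.923, 0.384, -0.002], [0.384, 0.923, -0.023], [-0.007, -0.022, -1.0]]
contact_force: [0.1, -0.0, -0.6]
grip_width: 85.5
```

```bash
python3 - <<'E'
from h import *
go([-165,-1,68],q[2]+np.pi/2)
E
```

```text
shift [-0.2 11.3  2.6] yaw 0.0 tcp tin [-176.3   -0.8   70.8] F tin [-0.  -0.1 -0.6] grip 85.5 t 28.3 z-axis [-0.002 -0.023 -1.   ]
```

Free so far; pressing on inward gently.

Emit:
carry_out(
  rows=[
    {"xyz":[0,0.8,0],"yaw":0},
    {"xyz":[0,1.6,0.2],"yaw":0},
    {"xyz":[0,2.4,0.4],"yaw":0},
    {"xyz":[0,3.2,0.6],"yaw":0},
    {"xyz":[0,4,0.8],"yaw":0},
    {"xyz":[0,4,0.8],"yaw":0},
    {"xyz":[0,4,0.8],"yaw":0},
    {"xyz":[0,4,0.8],"yaw":0},
  ],
)

```text
time_s: 29.1
ee_pos: [474.4, 6.6, 70.1]
ee_rot: [[-0.923, 0.385, -0.005], [0.385, 0.923, -0.029], [-0.006, -0.029, -1.0]]
contact_force: [-5.4, -11.1, 3.7]
grip_width: 85.5
```

```bash
python3 - <<'E'
from h import *
go([-165,-1,68],q[2]+np.pi/2)
E
```

```text
shift [-0.1 10.8  1.7] yaw -0.001 tcp tin [-175.7   -0.9   70.1] F tin [-12.3   0.8   3.7] grip 85.5 t 29.1 z-axis [-0.005 -0.029 -1.   ]
```

Emit:
carry_out(
  rows=[
    {"xyz":[0,-10,0],"yaw":0},
    {"xyz":[0,-30,0],"yaw":0},
    {"xyz":[0,-55,0],"yaw":0},
    {"xyz":[0,-55,15],"yaw":0},
    {"xyz":[0,-55,30],"yaw":0},
    {"xyz":[0,-55,42],"yaw":0},
    {"xyz":[0,-55,47],"yaw":0},
    {"xyz":[0,-55,47],"yaw":0},
  ],
)

```text
time_s: 29.9
ee_pos: [452.4, -45.3, 23.8]
ee_rot: [[-0.923, 0.385, -0.007], [0.385, 0.923, -0.029], [-0.004, -0.029, -1.0]]
contact_force: [0.9, -0.1, 0.5]
grip_width: 85.7
```

```bash
python3 - <<'E'
from h import *
go([-210,-1,22],q[2]+np.pi/2)
b=r.capture('top')[:,:,::-1];cv2.imwrite('pics/t10.png',b)
# lever profile along its centre line: sample gray along tin -x at z=60
c=cam('top');g=cv2.GaussianBlur(b.mean(2),(0,0),.6)
for y in(-6,-1,4):
    P=proj(c,[w(q,[-98-i,y,60]) for i in range(0,60,2)]);print(y,[int(g[int(round(v)),int(round(u))]) for u,v in P])
E
```

```text
shift [-0.5 22.1  1.1] yaw -0.001 tcp tin [-232.1   -0.5   23.8] F tin [ 0.3 -0.9  0.5] grip 85.7 t 29.9 z-axis [-0.007 -0.029 -1.   ]
-6 [122, 104, 103, 94, 103, 95, 80, 77, 83, 83, 83, 82, 82, 82, 82, 88, 93, 103, 109, 107, 102, 100, 98, 98, 97, 97, 96, 95, 96, 93]
-1 [127, 126, 123, 123, 116, 94, 82, 81, 82, 82, 81, 81, 82, 82, 83, 89, 102, 102, 110, 107, 102, 99, 99, 98, 99, 97, 96, 95, 95, 84]
4 [124, 133, 132, 132, 119, 100, 83, 80, 80, 79, 80, 80, 82, 81, 82, 86, 98, 98, 108, 107, 103, 98, 99, 99, 99, 99, 99, 99, 99, 87]
```

Emit:
carry_out(
  rows=[
    {"xyz":[0,4,0],"yaw":0},
    {"xyz":[0,8,0],"yaw":0},
    {"xyz":[0,12,0],"yaw":0},
    {"xyz":[0,15,0],"yaw":0},
    {"xyz":[0,17,0],"yaw":0},
    {"xyz":[0,19,0],"yaw":0},
    {"xyz":[0,21,0],"yaw":0},
    {"xyz":[0,23,0],"yaw":0},
  ],
)

```text
time_s: 30.75
ee_pos: [461.8, -24.1, 23.8]
ee_rot: [[-0.923, 0.385, -0.006], [0.385, 0.923, -0.029], [-0.006, -0.029, -1.0]]
contact_force: [-0.4, -0.6, 0.4]
grip_width: 85.4
```

```bash
cat >> h.py <<'E'
def lev(zs=60):
    b=r.capture('top')[:,:,::-1];c=cam('top');g=cv2.GaussianBlur(b.mean(2),(0,0),.6)
    P=proj(c,[w(q,[-98-i,-1,zs]) for i in range(0,50,2)]);print('lev',[int(g[int(round(v)),int(round(u))]) for u,v in P])
E
python3 - <<'E'
from h import *
go([-210,-1,22],q[2]+np.pi/2);lev()
E
```

```text
shift [ 0.  -1.1  1.8] yaw -0.001 tcp tin [-208.8   -1.    23.8] F tin [-0.7  0.1  0.4] grip 85.4 t 30.75 z-axis [-0.006 -0.029 -1.   ]
lev [127, 126, 124, 124, 117, 95, 83, 81, 81, 82, 82, 82, 82, 82, 83, 89, 102, 102, 86, 49, 22, 21, 24, 26, 44]
```

Emit:
carry_out(
  rows=[
    {"xyz":[0,1.5,0],"yaw":0},
    {"xyz":[0,3,0],"yaw":0},
    {"xyz":[0,4.5,0],"yaw":0},
    {"xyz":[0,6,0],"yaw":0},
    {"xyz":[0,7.5,0],"yaw":0},
    {"xyz":[0,9,0],"yaw":0},
    {"xyz":[0,10,0],"yaw":0},
    {"xyz":[0,11,0],"yaw":0},
  ],
)

```text
time_s: 31.6
ee_pos: [466.1, -13.7, 23.5]
ee_rot: [[-0.923, 0.384, -0.006], [0.384, 0.923, -0.029], [-0.006, -0.029, -1.0]]
contact_force: [-0.6, -2.0, 0.7]
grip_width: 85.3
```

```bash
python3 - <<'E'
from h import *
go([-210,-1,22],q[2]+np.pi/2);lev()
E
```

```text
shift [  0.1 -12.3   1.9] yaw -0.0 tcp tin [-197.6   -1.    23.5] F tin [-2.1 -0.3  0.7] grip 85.3 t 31.6 z-axis [-0.006 -0.029 -1.   ]
lev [127, 126, 124, 124, 117, 95, 82, 81, 82, 83, 81, 83, 80, 48, 24, 16, 26, 26, 47, 51, 45, 41, 30, 35, 38]
```

Emit:
carry_out(
  rows=[
    {"xyz":[0,0.8,0],"yaw":0},
    {"xyz":[0,1.6,0],"yaw":0},
    {"xyz":[0,2.4,0],"yaw":0},
    {"xyz":[0,3.2,0],"yaw":0},
    {"xyz":[0,4,0],"yaw":0},
    {"xyz":[0,4,0],"yaw":0},
    {"xyz":[0,4,0],"yaw":0},
    {"xyz":[0,4,0],"yaw":0},
  ],
)

```text
time_s: 32.45
ee_pos: [467.8, -10.0, 23.4]
ee_rot: [[-0.923, 0.384, -0.006], [0.384, 0.923, -0.029], [-0.006, -0.029, -1.0]]
contact_force: [-0.3, 0.8, -0.1]
grip_width: 85.6
```

```bash
python3 - <<'E'
from h import *
go([-210,-1,22],q[2]+np.pi/2);lev()
E
```

```text
shift [  0.1 -16.4   1.9] yaw -0.0 tcp tin [-193.6   -1.1   23.4] F tin [ 0.6  0.6 -0.1] grip 85.6 t 32.45 z-axis [-0.006 -0.029 -1.   ]
lev [133, 134, 122, 122, 116, 115, 96, 97, 100, 99, 95, 66, 27, 21, 23, 26, 49, 49, 63, 39, 34, 43, 46, 44, 47]
```

Emit:
carry_out(
  rows=[
    {"xyz":[0,2,0],"yaw":0},
    {"xyz":[0,4,0],"yaw":0},
    {"xyz":[0,6,0],"yaw":0},
    {"xyz":[0,7,0],"yaw":0},
    {"xyz":[0,8,0],"yaw":0},
    {"xyz":[0,9,0],"yaw":0},
    {"xyz":[0,10,0],"yaw":0},
    {"xyz":[0,10,0],"yaw":0},
  ],
)

```text
time_s: 33.3
ee_pos: [471.6, -0.7, 23.1]
ee_rot: [[-0.923, 0.384, -0.006], [0.384, 0.923, -0.029], [-0.006, -0.029, -1.0]]
contact_force: [-0.1, -0.7, -0.1]
grip_width: 85.4
```

```bash
python3 - <<'E'
from h import *
go([-210,-1,22],q[2]+np.pi/2);lev()
E
```

```text
shift [  0.1 -26.5   1.9] yaw -0.0 tcp tin [-183.5   -1.1   23.1] F tin [-0.7 -0.1 -0.1] grip 85.4 t 33.3 z-axis [-0.006 -0.029 -1.   ]
lev [130, 132, 121, 121, 117, 108, 59, 22, 21, 25, 40, 40, 38, 42, 42, 42, 44, 44, 46, 45, 45, 46, 46, 41, 38]
```

Emit:
carry_out(
  rows=[
    {"xyz":[0,0.8,0],"yaw":0},
    {"xyz":[0,1.6,0],"yaw":0},
    {"xyz":[0,2.4,0],"yaw":0},
    {"xyz":[0,3.2,0],"yaw":0},
    {"xyz":[0,4,0],"yaw":0},
    {"xyz":[0,4.5,0],"yaw":0},
    {"xyz":[0,4.5,0],"yaw":0},
    {"xyz":[0,4.5,0],"yaw":0},
  ],
)

```text
time_s: 34.15
ee_pos: [471.9, -0.1, 23.5]
ee_rot: [[-0.923, 0.384, -0.009], [0.384, 0.922, -0.036], [-0.005, -0.037, -0.999]]
contact_force: [-8.2, -12.3, 7.0]
grip_width: 85.3
```

```bash
python3 - <<'E'
from h import *
go([-210,-1,22],q[2]+np.pi/2);lev()
E
```

```text
shift [  0.1 -27.1   2.5] yaw -0.0 tcp tin [-182.8   -1.1   23.5] F tin [-14.5   2.8   7. ] grip 85.3 t 34.15 z-axis [-0.009 -0.036 -0.999]
lev [130, 132, 121, 121, 116, 100, 46, 22, 25, 27, 38, 37, 40, 43, 43, 42, 45, 45, 47, 47, 46, 37, 31, 36, 38]
```

Emit:
carry_out(
  rows=[
    {"xyz":[0,-5,0],"yaw":0},
    {"xyz":[0,-20,0],"yaw":0},
    {"xyz":[0,-50,0],"yaw":0},
    {"xyz":[0,-90,0],"yaw":0},
    {"xyz":[0,-120,-20],"yaw":0},
    {"xyz":[0,-130,-60],"yaw":0},
    {"xyz":[0,-130,-100],"yaw":0},
    {"xyz":[0,-130,-140],"yaw":0},
  ],
)

```text
time_s: 35.0
ee_pos: [422.8, -115.1, 169.6]
ee_rot: [[-0.923, 0.386, -0.009], [0.386, 0.922, -0.035], [-0.005, -0.036, -0.999]]
contact_force: [1.4, -0.4, 0.1]
grip_width: 85.8
```

```bash
python3 - <<'E'
from h import *
go([-210,-1,22],q[2]+np.pi/2);lev()
b=r.capture('top')[:,:,::-1];cv2.imwrite('pics/t11.png',b);a=cv2.imread('pics/top0.png')
s=r.capture('scene')[:,:,::-1];s0=cv2.imread('pics/scene0.png')
d=lambda x,y,u0,u1,v0,v1:np.abs(x[v0:v1,u0:u1].astype(int)-y[v0:v1,u0:u1]).mean().round(2)
print('top bowl,egg,pump',d(a,b,250,310,165,225),d(a,b,150,184,208,238),d(a,b,325,380,190,228))
print('scene pump,bowl,egg',d(s0,s,180,230,135,230),d(s0,s,224,284,212,270),d(s0,s,385,425,262,308))
c=cam('top');g=b.mean(2)
# bail bar in the notch: brightness along y at x=-99,z=135 and lid/strap
for x in(-95,-97,-99,-101,-103,-105,-107,-109,-112,-118):
    P=proj(c,[w(q,[x,y,134]) for y in range(-26,26,3)]);print(x,[int(g[int(round(v)),int(round(u))]) for u,v in P])
E
```

```text
shift [-1.000e-01  1.031e+02  1.439e+02] yaw -0.002 tcp tin [-307.9   -0.   169.6] F tin [ 0.2 -1.4  0.1] grip 85.8 t 35.0 z-axis [-0.009 -0.035 -0.999]
lev [128, 131, 120, 120, 116, 114, 96, 96, 99, 100, 99, 100, 99, 99, 98, 98, 98, 98, 98, 99, 100, 100, 99, 98, 98]
top bowl,egg,pump 1.26 0.94 0.96
scene pump,bowl,egg 0.93 0.93 0.97
-95 [101, 97, 71, 119, 111, 131, 121, 125, 129, 118, 128, 124, 127, 131, 119, 122, 93, 98]
-97 [101, 102, 89, 82, 97, 72, 119, 129, 137, 126, 125, 128, 127, 121, 98, 89, 96, 98]
-99 [100, 102, 99, 87, 108, 59, 100, 139, 136, 132, 133, 138, 138, 121, 98, 95, 99, 100]
-101 [101, 101, 99, 80, 127, 68, 125, 119, 128, 109, 127, 111, 128, 104, 97, 98, 101, 101]
-103 [100, 100, 98, 88, 105, 102, 95, 121, 133, 119, 114, 111, 108, 108, 100, 99, 100, 103]
-105 [99, 99, 99, 100, 74, 110, 125, 116, 150, 102, 126, 123, 108, 105, 102, 99, 102, 103]
-107 [101, 98, 101, 93, 77, 90, 101, 89, 98, 102, 89, 113, 104, 101, 103, 103, 103, 103]
-109 [101, 100, 101, 99, 98, 99, 91, 97, 94, 90, 98, 96, 100, 102, 103, 102, 104, 105]
-112 [102, 104, 104, 103, 102, 101, 99, 99, 99, 98, 100, 101, 101, 102, 103, 104, 105, 105]
-118 [102, 103, 104, 103, 104, 101, 100, 99, 99, 99, 97, 99, 100, 100, 100, 102, 103, 101]
```

```bash
python3 -c "
from station import r
print(r.job_done())"
```

```text
the job is handed in; nothing more can be done
None
```

I shut the lid, hooked the wire into the keeper and pushed the lever past centre until it snapped home. I handed the job in at about 35 s with the arm clear of everything.

**Last checks that passed:**
- **Wire:** during the hooking, the inner wall stopped the wire, the lip stopped it from coming back out, and the floor of the notch stopped it at about 10 N. In the last top picture it still lies at the keeper.
- **Lever:** it snapped over with its contact force dropping to about 0 N. A later push met a firm stop. In the last top picture nothing of it sticks out beyond about 11 mm past the pivot.
- **Bowl, egg cup and soap pump:** the picture patches around them are unchanged from the start.

**What did not go well or stays unsure:**
- **First push on the lever:** it peaked at about 45 N total wrist force, because the gripper's open linkage met the latch close to its pivot. That may count as over the 40 N limit for the gripper's body. I backed off and pushed again lower down, where the wrist read about 2 N before the snap.
- **Other forces above the gentle 5 N:** the press against the keeper's inner wall reached about 13 N. The final check push on the home lever reached about 16 N.
- **Lid angle when clamped:** I did not measure it directly. I infer it from the seated wire and the snapped lever.
- **Final pictures:** I had used up my picture views, so I checked the last ones by pixel values only.

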